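Sort the welded parts and book them in with the label reader

TASK

Sort the loose steel parts lying in front of the robot: every square tube lying flat in the deep grey tub, every ribbed bracket standing on its foot plate in the shallow steel tray, none stacked on another. When all are in, take the label reader and aim it steadily, for about three seconds each and from 10 to 17 cm away, at the middle of the label on the tub, then of the label on the tray, then of the label on the welded housing. Finally stand the reader upright on its rubber pad again with its foot in the middle; leave everything else on the bench alone.

Things in the scene. Friction and masses are not known exactly. Their poses are not given: they have to be found in the camera images.
- tube1_center (a point): Square steel tube piece, 90 mm long (its own x axis), 40 x 40 mm outside, open ends, lying on its side, about 0.35 kg; one of three alike, of which some may be absent. This point is its centre, 20 mm above what it lies on.
- tube2_center (a point): Square steel tube piece, 90 mm long (its own x axis), 40 x 40 mm outside, open ends, lying on its side, about 0.35 kg; one of three alike, of which some may be absent. This point is its centre, 20 mm above what it lies on.
- tube3_center (a point): Square steel tube piece, 90 mm long (its own x axis), 40 x 40 mm outside, open ends, lying on its side, about 0.35 kg; one of three alike, of which some may be absent. This point is its centre, 20 mm above what it lies on.
- bracket1_center (a point): Welded steel bracket: foot plate 80 mm (its own x axis) x 60 mm (y), 6 mm thick, with one upright rib along the middle of the plate, 80 mm long (x), 9 mm thick (y), 45 mm high, so 51 mm high in all; about 0.45 kg; stands rib up (z up). One of two alike, of which some may be absent. This point is the middle of its 51 mm height, on its upright centre line, inside the rib.
- bracket2_center (a point): Welded steel bracket: foot plate 80 mm (its own x axis) x 60 mm (y), 6 mm thick, with one upright rib along the middle of the plate, 80 mm long (x), 9 mm thick (y), 45 mm high, so 51 mm high in all; about 0.45 kg; stands rib up (z up). One of two alike, of which some may be absent. This point is the middle of its 51 mm height, on its upright centre line, inside the rib.
- tub: Fixed deep grey plastic tub for the tubes, open on top: inside 125 mm (x) x 220 mm (y), walls 5 mm thick and 50 mm high, floor 5 mm thick. Origin: centre of its underside. A steel tab with its label stands at the +x end.
- tray: Fixed shallow dark sheet-steel tray for the brackets, open on top: inside 125 mm (x) x 180 mm (y), walls 5 mm thick and 28 mm high, floor 5 mm thick. Origin: centre of its underside. A steel tab with its label stands at the +x end.
- tub_label (a point): White paper label with black bars, 40 mm (x) x 56 mm (y), facing straight up (z). This point is the middle of its face, on the tab behind the deep tub, 80 mm above the table, 89.5 mm from the tub's origin along its +x.
- tray_label (a point): White paper label with black bars, 40 mm (x) x 56 mm (y), facing straight up (z). This point is the middle of its face, on the tab behind the shallow tray, 80 mm above the table, 89.5 mm from the tray's origin along its +x.
- housing_label (a point): White paper label with black bars, 40 mm (x) x 56 mm (y), facing straight up (z). This point is the middle of its face, on top of the fixed welded steel housing (a box 160 x 160 mm, 70 mm high), 71 mm above the table, in the middle of the housing's top.
- pad: Fixed black rubber pad, 110 mm (x) x 100 mm (y), 8 mm thick, on which the label reader stands. Origin: centre of its underside.
- reader_head (a point): Label reader, 0.22 kg, 125 mm tall, upright (z up): foot 68 (x) x 60 x 10 mm, black handle 30 x 28 mm up to 85 mm, grey head 85 (x) x 40 (y) x 40 mm on top, to be grasped from above across its 40 mm width. It looks to its +x and down. Point in the head: 105 mm above the foot's underside, 5 mm ahead of the handle's axis; the head reaches 50 mm ahead of it, 36 behind, 20 above and below.
- reader_foot (a point): Centre of the underside of the reader's foot, on the handle's axis; x is the way the reader faces, z up when it stands upright.
- reader_window (a point): Reading window under the front of the reader's head, 78 mm above the underside of the foot and 50 mm ahead of the handle's axis (45 mm ahead of and 27 mm below reader_head). Its own x axis is the line of sight, which runs forward and 60 degrees below level when the reader is upright; y is the reader's y.
- magnet: Grey welding magnet, 70 x 70 x 16 mm, lying between the two containers; not part of the job, leave alone. Origin: on its underside.
- hammer: Hammer lying near the robot, on its right; not part of the job, leave alone. Origin: on its underside.
- brush: Brush lying near the robot, on its left; not part of the job, leave alone. Origin: on its underside.
- wrench: Wrench lying beyond the containers; not part of the job, leave alone. Origin: on its underside.
- spray: Can, 60 mm across, 170 mm tall, beyond the containers on the left; not part of the job, leave alone. Origin: on its underside.
- tape: Ring of tape, 72 mm across, beyond the containers on the right; not part of the job, leave alone. Origin: on its underside.
Not all that is in view belongs to the job. What is shaped like the part that bears bracket2_center but red is not meant.

How it is judged:
By the outcome, as a careful person would: the job done as asked, in the order asked, and still so for the second after the job is handed in, with the robot touching nothing.
Of tube1, tube2, tube3, bracket1, bracket2 only 3 to 5 are there at a start; the rules pass over those that are not, and their reading is None.
At some moment in a run one of tube1, tube2, tube3, bracket1, bracket2 may be knocked a few centimetres aside while the robot is not near it.
It also fails if it takes over 192 s, if anything falls off the work surface, if the arm or the gripper's body presses on something with over 40 N, if the wrist force passes 120 N, or if a joint passes its speed limit or range.

ROBOT

A 6-joint arm with a two-finger parallel gripper is mounted at the origin on the work surface. World frame = base frame: x ahead of the robot, y to its left, z up, the work surface at z = 0. Lengths are in m, angles in degrees, forces in N, time in s.
With the tool pointing down it reaches from about 0.375 to 0.9 m from the base axis. Payload 3.1 kg.
Tool frame: the origin (TCP) lies midway between the tips of the shut fingers; the grasp point (between the pads) lies bot.hold_point_z behind it (bot.hold_point_z is the distance from the TCP to the grasp point, in m); z points along the fingers, y is the direction in which the jaws open and shut (so a half turn about z gives the same grasp; the last joint's range is limited). The gripper opens to 87 mm and grips with 3 to 60 N. Pads are 19 mm wide; open, the fingers measure 117 mm over their backs; the gripper's body (75 mm by 190 mm) begins 51 mm behind the grasp point.
Start: joints at [-85.113, 30.224, 82.088, -0, 67.689, -10.227], TCP at [0.163, -0.603, 0.223] pointing down, gripper open.
Joint ranges: [-176.69, 176.69], [-43.24, 126.21], [12.49, 139.97], [-82, 262], [0, 151.66], [-163.58, 163.58]. Speed limits (degrees/s): [159.86, 159.86, 180, 180, 180, 180].

INTERFACE

Orientations are given as a 3x3 rotation matrix whose columns are the frame's x, y, z axes.
In Python, from rig import bot, vision, order gives the robot as it stands. The module is installed in compiled form; this text tells all that it offers.
- The arm moves only by the tool move_arm, never from a script. Its argument "moves" is a list of rows, each an object of numbers: "hand": the finger opening in mm, from 0 to 87; "x", "y", "z": the shift along the tool's x, y, z in units of 25 mm (1.0 is 25 mm); "wx", "wy", "wz": the turn, a rotation vector about the tool's x, y, z in degrees. In form: [{"hand": .., "x": .., "y": .., "z": .., "wx": .., "wy": .., "wz": ..}, ...]. A call has 1 to 20 rows; each row shifts and turns the commanded pose from where the row before left it, along the tool's axes as they then stand; what a row does not reach is not made up. A row lasts 1/10 s, in which the tool goes at most 50 mm and 8.59 degrees, less where a joint would pass 70% of its speed; a pose out of reach is approached as far as the arm can. A call is refused whole if a number of a shift passes 1 or a number of a turn 8.59, either way. A call with a gripper value outside its range is refused whole. The fingers move at their own pace and stop on an object; the grip force is fixed at half the most. Time passes only in rows, so rows that do not move let the fingers close. It gives the time, the measured TCP pose, the force and the opening at its end, in the units of the state.
- bot.read_state(): the state, without advancing time (a new reading comes with each control period).
- vision.capture(name): name is "scene" or "top" or "wrist"; returns a dict with "image" (480x640x3 uint8, red, green, blue), "z_map" (480x640 float32, m along the optical axis (not along the pixel's ray), 0 where there is no reading), "fx", "fy", "cx", "cy" (pixels), "pose" (4x4, takes a point from camera to world coordinates); the wrist camera has in their place "hand_eye" (4x4, takes a point from camera to tool coordinates, whose origin is the TCP and whose axes are the flange's). Camera axes: x right, y down, z forward; pixel columns grow to the right and rows downward; lengths in m; the calibration is good to about 2 mm. A picture is of the moment at which its call begins: read the wrist's pose just before it.
- order.hand_in(): hands the job in, once; it reports no verdict.
The state is a dict: "time_s": time; "joint_positions": joint angles; "qvel": joint speeds; "tau": joint torques, N m; "position": TCP position; "tcp_rot": TCP orientation; "force": force on the tool from outside, world axes, zero at the start; "moment": the same for the moment, N m; "opening": opening from 0.0 (shut) to 1.0 (fully open).
Only numpy, scipy, OpenCV 4.12 (cv2) and the standard library are available. Lean on these libraries where they do the work, as an engineer would, in place of code of your own. Each camera call takes 0.05 s, during which the arm holds its last target.

## Working session

There is one attempt and no reset: what is moved stays moved. The work goes in short steps, Python scripts to look and compute and a tool call to move; the robot and the scene stay as the last step left them, time stands still between calls to the robot, and variables do not carry over. Pictures are saved under pics/ and viewed, and the job is handed in when it is done.

Besides the shell and the picture viewer there is one more tool, called by a JSON object that holds its "fn" and its "kwargs". move_arm: Moves the arm, as the interface text tells. Its arguments: {"type":"object","properties":{"moves":{"type":"array"}},"required":["moves"]}

```bash
ls; mkdir -p pics
python3 - <<'E'
from rig import bot, vision, order
import cv2
s=bot.read_state();print(s, bot.hold_point_z)
for n in ["scene","top","wrist"]:
    c=vision.capture(n);cv2.imwrite(f"pics/{n}0.png",c["image"][:,:,::-1]);print(n,c["fx"],c["fy"],c["cx"],c["cy"],c.get("pose",c.get("hand_eye")))
E
```

```text
pics
{'time_s': 0.0, 'joint_positions': array([-8.51118343e+01,  3.02777534e+01,  8.21555766e+01, -9.30299521e-04,
        6.76888776e+01, -1.02272700e+01]), 'qvel': array([ 0.07704757, -0.02746701, -0.00858607, -0.01057742,  0.02974753,
        0.02954486]), 'tau': array([ 6.58626486e-04, -4.40039062e+01, -1.76591384e+01,  6.33283379e-02,
        5.81624871e-02, -1.61938547e-04]), 'position': array([ 0.16293945, -0.60263746,  0.22158913]), 'tcp_rot': array([[ 9.65400839e-01,  2.60770362e-01, -1.96715429e-04],
       [ 2.60770182e-01, -9.65398571e-01,  2.12388595e-03],
       [ 3.63937712e-04, -2.10169879e-03, -9.99997725e-01]]), 'force': array([0.06456652, 0.35026032, 0.78098795]), 'moment': array([ 0.03531849,  0.0266684 , -0.01842105]), 'opening': 0.9991552334771763} 0.0187
scene 572.8737818610299 572.8737818610299 323.8501823447448 246.44172937629978 [[ 0.81656856  0.3336045  -0.47108791  1.05489018]
 [ 0.57718716 -0.45996985  0.67474641 -0.82363225]
 [ 0.0084122  -0.8228826  -0.56814916  0.79118689]
 [ 0.          0.          0.          1.        ]]
top 584.6208347565367 584.6208347565367 325.0515508533153 240.99063424394078 [[ 0.0095574  -0.99842279  0.05532258  0.41459293]
 [-0.99958564 -0.00803701  0.02763981 -0.01571744]
 [-0.02715158 -0.05556382 -0.99808589  1.31373917]
 [ 0.          0.          0.          1.        ]]
wrist 381.5941453064289 381.5941453064289 317.330523935867 233.58675275161622 [[ 6.82915900e-04 -9.56231676e-01 -2.92609836e-01  8.10124979e-02]
 [ 9.99999699e-01  5.45655277e-04  5.50708883e-04 -2.52289303e-04]
 [-3.66941177e-04 -2.92610124e-01  9.56231761e-01 -1.61551496e-01]
 [ 0.00000000e+00  0.00000000e+00  0.00000000e+00  1.00000000e+00]]
```

View pics/scene0.png

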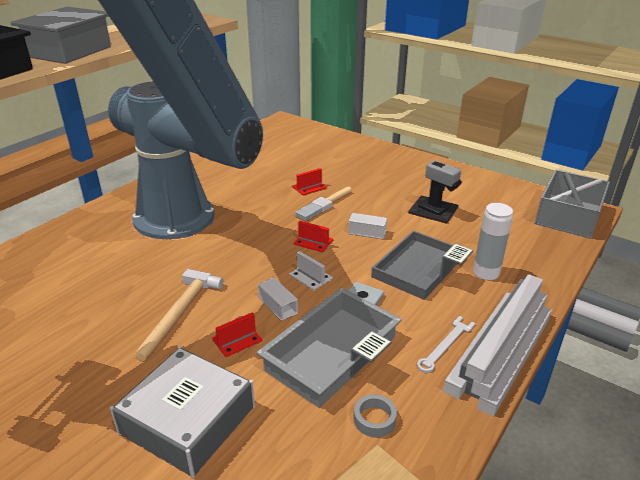

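View pics/top0.png

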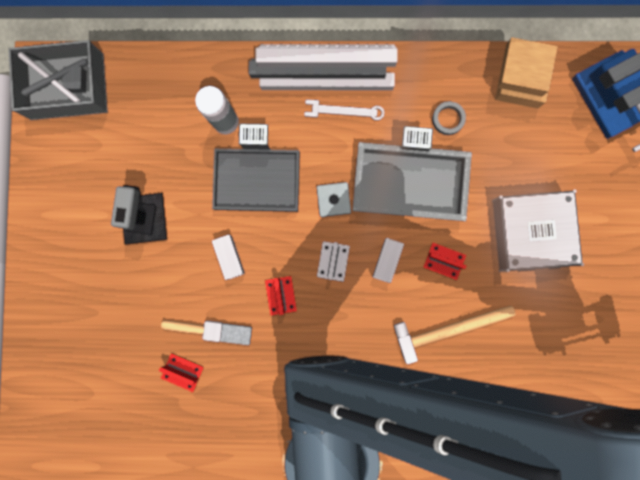

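View pics/wrist0.png

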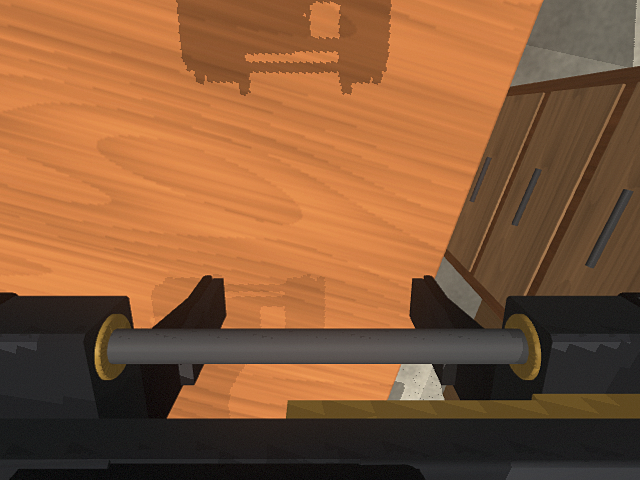

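The pictures show two grey tubes (top view: 228,257 and 388,260), one grey bracket (333,261), three red brackets that are not meant, the tray (256,180), the tub (412,180), the housing (540,231) and the reader on its pad at (140,215). Next I measure them.

```bash
cat > h.py <<'E'
from rig import bot, vision, order
import cv2, numpy as np
np.set_printoptions(precision=4,suppress=True)
def cloud(c,T=None):
    z=c["z_map"];v,u=np.mgrid[0:480,0:640]
    P=np.stack([(u-c["cx"])/c["fx"]*z,(v-c["cy"])/c["fy"]*z,z],-1)
    T=c["pose"] if T is None else T
    W=P@T[:3,:3].T+T[:3,3]; W[z<=0]=np.nan
    return W
def wristT(c,s):
    T=np.eye(4);T[:3,:3]=s["tcp_rot"];T[:3,3]=s["position"]
    return T@c["hand_eye"]
def rect(W,mask):
    p=W[mask][:,:2]; p=p[np.isfinite(p).all(1)]
    (cx,cy),(w,h),a=cv2.minAreaRect((p*1000).astype(np.float32))
    if w<h: w,h=h,w;a+=90
    return cx/1000,cy/1000,w,h,(a+90)%180-90   # a = yaw of long side deg
def blobs(W,zlo,zhi,minpx=30):
    m=((W[...,2]>zlo)&(W[...,2]<zhi)).astype(np.uint8)
    n,l,st,ce=cv2.connectedComponentsWithStats(m)
    for i in range(1,n):
        if st[i,4]>=minpx:
            r=rect(W,l==i); print("px",ce[i].round(),st[i,4],"xy %.4f %.4f  %.0fx%.0f yaw %.1f z %.4f"%(*r,np.nanmedian(W[l==i][:,2])))
E
python3 - <<'E'
from h import *
c=vision.capture("top");W=cloud(c)
for p in [(228,257),(388,260),(345,275),(334,261),(256,180),(412,180),(540,250),(254,134),(418,138),(155,230),(127,200),(543,231),(300,250)]:print(p,W[p[1],p[0]])
for lo,hi in [(.034,.046),(.046,.056),(.004,.011),(.064,.078),(.078,.086),(.11,.14)]:
    print(lo,hi);blobs(W,lo,hi)
E
```

```text
(228, 257) [0.4483 0.231  0.0439]
(388, 260) [ 0.4449 -0.1175  0.0417]
(345, 275) [ 0.4114 -0.0248 -0.0029]
(334, 261) [ 0.4414 -0.0005  0.0538]
(256, 180) [0.6238 0.1779 0.0071]
(412, 180) [ 0.6261 -0.1737  0.0039]
(540, 250) [ 0.4681 -0.434   0.0724]
(254, 134) [0.711  0.1727 0.0819]
(418, 138) [ 0.7023 -0.1763  0.0866]
(155, 230) [0.5087 0.4045 0.0087]
(127, 200) [0.5604 0.4224 0.1373]
(543, 231) [ 0.5081 -0.4403  0.0738]
(300, 250) [0.4665 0.0767 0.0034]
0.034 0.046
px [94. 86.] 188 xy 0.8324 0.5384  159x68 yaw -22.8 z 0.0402
px [56. 52.] 139 xy 0.9060 0.6256  138x6 yaw -84.4 z 0.0396
px [22. 73.] 86 xy 0.8584 0.7054  75x7 yaw 5.9 z 0.0409
px [597.  88.] 79 xy 0.8259 -0.5720  72x5 yaw 29.7 z 0.0408
px [290.  78.] 215 xy 0.8417 0.0986  182x20 yaw 89.5 z 0.0381
px [374.  78.] 45 xy 0.8465 -0.0862  54x13 yaw -83.9 z 0.0388
px [347.  77.] 56 xy 0.8470 -0.0245  60x9 yaw -88.5 z 0.0395
px [520.  98.] 86 xy 0.8027 -0.4069  99x15 yaw 71.4 z 0.0401
px [ 23. 100.] 37 xy 0.7966 0.7002  30x5 yaw 6.5 z 0.0398
px [ 45. 113.] 62 xy 0.7682 0.6490  86x4 yaw -84.8 z 0.0402
px [383. 150.] 48 xy 0.6
[... 4387 characters left out ...]
0704
0.078 0.086
px [49. 75.] 697 xy 0.8407 0.6182  182x142 yaw -84.7 z 0.0812
px [43. 78.] 177 xy 0.8255 0.6357  74x49 yaw -11.0 z 0.0818
px [319.  63.] 33 xy 0.8654 0.0351  47x4 yaw 89.1 z 0.0814
px [372.  63.] 42 xy 0.8646 -0.0774  66x5 yaw -89.6 z 0.0820
px [612.  93.] 30 xy 0.8012 -0.5857  28x6 yaw 29.6 z 0.0809
px [253. 134.] 513 xy 0.7118 0.1737  62x45 yaw 88.3 z 0.0815
px [418. 137.] 539 xy 0.7063 -0.1757  62x45 yaw 84.9 z 0.0816
0.11 0.14
px [621.  71.] 449 xy 0.8358 -0.5882  75x30 yaw -61.6 z 0.1372
px [628. 100.] 260 xy 0.7746 -0.6007  37x30 yaw -60.7 z 0.1365
px [221. 115.] 144 xy 0.7452 0.2392  60x28 yaw -54.4 z 0.1248
px [124. 207.] 905 xy 0.5500 0.4333  89x43 yaw -6.4 z 0.1336
```

```bash
cat >> h.py <<'E'
from scipy.spatial.transform import Rotation as Ro
def yawof(R): return np.degrees(np.arctan2(R[1,0],R[0,0]))
def plan(*targets, s=None):
    """targets: (x,y,z,yaw) ; prints turn first then shift, in tool units"""
    s=s or bot.read_state();p=s["position"].copy();R=s["tcp_rot"].copy()
    print("t",s["time_s"],"p",p,"yaw %.2f"%yawof(R),"tz",R[:,2],"F",s["force"],"op",s["opening"],"q",s["joint_positions"].round(1))
    for (x,y,z,yaw) in targets:
        w=-(yaw-yawof(R)); w=(w+180)%360-180
        R=R@Ro.from_rotvec([0,0,w],degrees=True).as_matrix()
        d=R.T@(np.array([x,y,z])-p)/.025; p=np.array([x,y,z])
        print("to",(x,y,z,yaw),"wz %.2f"%w,"shift units",d.round(3))
E
python3 - <<'E'
from h import *
plan((.4462,-.1186,.12,-18))
E
```

```text
t 0.2 p [ 0.163  -0.6029  0.2219] yaw 15.12 tz [-0.0001  0.0014 -1.    ] F [ 0.7134 -0.0254 -0.2343] op 0.9957028440554885 q [-85.1  30.3  82.1  -0.   67.7 -10.2]
to (0.4462, -0.1186, 0.12, -18) wz 33.12 shift units [  4.792 -21.919   4.102]
```

{"fn": "move_arm", "kwargs": {"moves": [{"hand":87,"wz":8.28},{"hand":87,"wz":8.28},{"hand":87,"wz":8.28},{"hand":87,"wz":8.28},{"hand":87,"x":0.2,"y":-0.95},{"hand":87,"x":0.2,"y":-0.95},{"hand":87,"x":0.2,"y":-0.95},{"hand":87,"x":0.2,"y":-0.95},{"hand":87,"x":0.2,"y":-0.95},{"hand":87,"x":0.2,"y":-0.95},{"hand":87,"x":0.2,"y":-0.95},{"hand":87,"x":0.2,"y":-0.95},{"hand":87,"x":0.2,"y":-0.95},{"hand":87,"x":0.2,"y":-0.95},{"hand":87,"x":0.2,"y":-0.95},{"hand":87,"x":0.2,"y":-0.95},{"hand":87,"x":0.2,"y":-0.95},{"hand":87,"x":0.2,"y":-0.95},{"hand":87,"x":0.2,"y":-0.95},{"hand":87,"x":0.2,"y":-0.95}]}}

```text
schema error: expected keys hand, x, y, z, wx, wy, wz
```

Run:
```python
from h import *
plan((.4462,-.1186,.12,-18))
for n in ["scene","top"]:
    c=vision.capture(n);cv2.imwrite(f"pics/{n}1.png",c["image"][:,:,::-1])
plan()
```

```text
t 0.2 p [ 0.163  -0.6029  0.2219] yaw 15.12 tz [-0.0001  0.0014 -1.    ] F [ 0.7134 -0.0254 -0.2343] op 0.9957028440554885 q [-85.1  30.3  82.1  -0.   67.7 -10.2]
to (0.4462, -0.1186, 0.12, -18) wz 33.12 shift units [  4.792 -21.919   4.102]
t 0.3 p [ 0.163  -0.6031  0.2222] yaw 15.12 tz [-0.0001  0.0007 -1.    ] F [ 0.4083 -0.1305 -0.3487] op 0.9995441041829608 q [-85.1  30.2  82.1  -0.   67.7 -10.2]
```

View pics/top1.png

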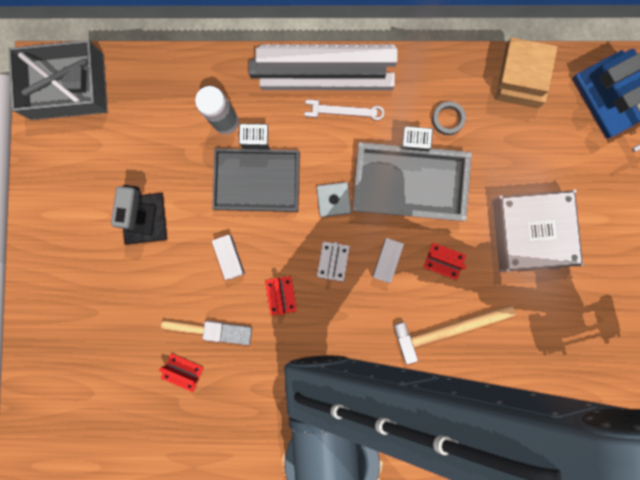

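View pics/scene1.png

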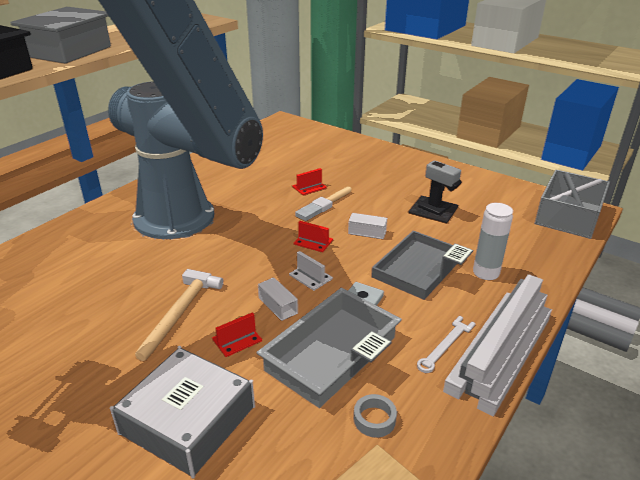

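Nothing moved, because every row needs all seven keys.

{"fn": "move_arm", "kwargs": {"moves": [{"hand":87,"x":0,"y":0,"z":0,"wx":0,"wy":0,"wz":8.28},{"hand":87,"x":0,"y":0,"z":0,"wx":0,"wy":0,"wz":8.28},{"hand":87,"x":0,"y":0,"z":0,"wx":0,"wy":0,"wz":8.28},{"hand":87,"x":0,"y":0,"z":0,"wx":0,"wy":0,"wz":8.28},{"hand":87,"x":0.2,"y":-0.95,"z":0,"wx":0,"wy":0,"wz":0},{"hand":87,"x":0.2,"y":-0.95,"z":0,"wx":0,"wy":0,"wz":0},{"hand":87,"x":0.2,"y":-0.95,"z":0,"wx":0,"wy":0,"wz":0},{"hand":87,"x":0.2,"y":-0.95,"z":0,"wx":0,"wy":0,"wz":0},{"hand":87,"x":0.2,"y":-0.95,"z":0,"wx":0,"wy":0,"wz":0},{"hand":87,"x":0.2,"y":-0.95,"z":0,"wx":0,"wy":0,"wz":0},{"hand":87,"x":0.2,"y":-0.95,"z":0,"wx":0,"wy":0,"wz":0},{"hand":87,"x":0.2,"y":-0.95,"z":0,"wx":0,"wy":0,"wz":0},{"hand":87,"x":0.2,"y":-0.95,"z":0,"wx":0,"wy":0,"wz":0},{"hand":87,"x":0.2,"y":-0.95,"z":0,"wx":0,"wy":0,"wz":0},{"hand":87,"x":0.2,"y":-0.95,"z":0,"wx":0,"wy":0,"wz":0},{"hand":87,"x":0.2,"y":-0.95,"z":0,"wx":0,"wy":0,"wz":0},{"hand":87,"x":0.2,"y":-0.95,"z":0,"wx":0,"wy":0,"wz":0},{"hand":87,"x":0.2,"y":-0.95,"z":0,"wx":0,"wy":0,"wz":0},{"hand":87,"x":0.2,"y":-0.95,"z":0,"wx":0,"wy":0,"wz":0},{"hand":87,"x":0.2,"y":-0.95,"z":0,"wx":0,"wy":0,"wz":0}]}}

```text
time_s: 2.3
position: [0.357, -0.2659, 0.2227]
tcp_rot: [[0.951, -0.309, 0.0], [-0.309, -0.951, -0.0], [0.0, 0.0, -1.0]]
force: [-0.5, -0.4, -0.2]
opening: 0.999
```

Run:
```python
from h import *
plan((.4462,-.1186,.12,-18))
s=bot.read_state()
for n in ["scene","top","wrist"]:
    c=vision.capture(n);cv2.imwrite(f"pics/{n}2.png",c["image"][:,:,::-1])
plan()
```

```text
t 2.3 p [ 0.357  -0.2659  0.2227] yaw -18.01 tz [ 0.0003 -0.0003 -1.    ] F [-0.5433 -0.4198 -0.1567] op 0.99944551721312 q [-51.1  16.4 106.9   0.   56.7  56.9]
to (0.4462, -0.1186, 0.12, -18) wz -0.01 shift units [ 1.572 -6.706  4.107]
t 2.45 p [ 0.3568 -0.2657  0.2227] yaw -17.85 tz [-0.0002 -0.0001 -1.    ] F [ 0.006  -0.622  -0.1196] op 1.0017873332641793 q [-51.1  16.4 106.9  -0.   56.7  56.7]
```

View pics/scene2.png

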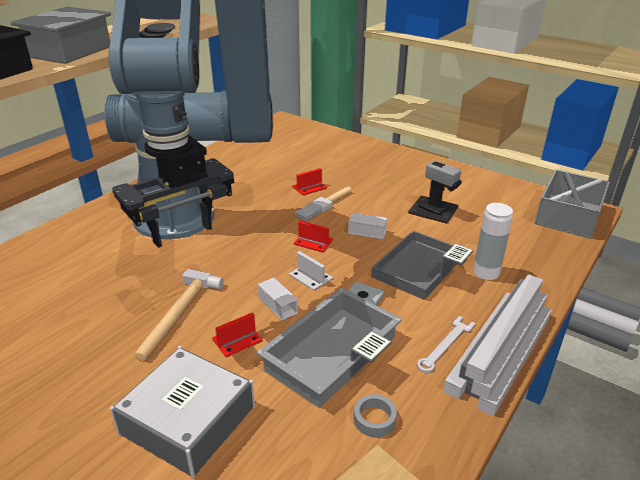

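View pics/wrist2.png

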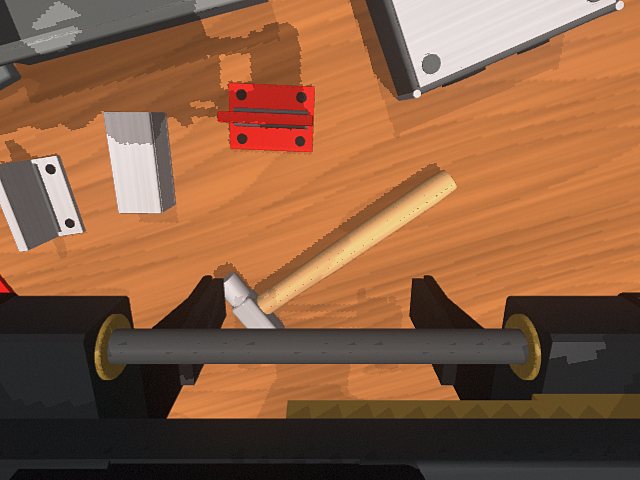

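View pics/top2.png

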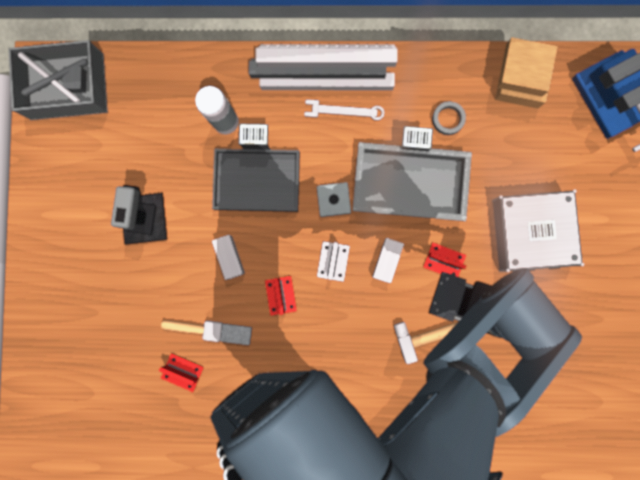

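The scene picture confirms only three parts belong to the job, and no hidden one appeared where the arm had been. I cross-check tube2 and the bracket with the wrist depth.

Run:
```python
from h import *
s=bot.read_state();c=vision.capture("wrist");W=cloud(c,wristT(c,s))
W[280:]=np.nan
for lo,hi in [(.034,.044),(.046,.056)]: blobs(W,lo,hi,100)
c=vision.capture("top");W=cloud(c);W[:230]=np.nan
for lo,hi in [(.034,.046),(.046,.056)]: blobs(W,lo,hi,100)
plan((.4462,-.1186,.12,-18))
```

```text
px [388.  49.] 287 xy 0.4653 -0.3622  81x1 yaw 4.5 z 0.0392
px [132. 162.] 4697 xy 0.4457 -0.1184  89x41 yaw -18.2 z 0.0393
px [ 18. 205.] 739 xy 0.4427 -0.0025  80x4 yaw -9.3 z 0.0391
px [106.  28.] 4371 xy 0.5488 -0.1608  208x14 yaw 85.3 z 0.0492
px [391.  48.] 304 xy 0.4635 -0.3617  79x2 yaw 5.4 z 0.0511
px [465.  76.] 111 xy 0.4276 -0.4156  29x2 yaw -84.5 z 0.0518
px [263. 119.] 1064 xy 0.4464 -0.2461  80x9 yaw 69.8 z 0.0503
px [ 12. 221.] 777 xy 0.4372 0.0025  67x11 yaw -9.7 z 0.0499
px [227. 256.] 731 xy 0.4503 0.2330  90x41 yaw 20.2 z 0.0415
px [389. 259.] 739 xy 0.4460 -0.1186  89x40 yaw -18.2 z 0.0417
px [333. 260.] 139 xy 0.4437 0.0015  80x9 yaw -9.2 z 0.0528
px [449. 260.] 148 xy 0.4464 -0.2459  79x9 yaw 69.8 z 0.0525
px [279. 296.] 143 xy 0.3661 0.1184  80x10 yaw 9.4 z 0.0521
px [176. 375.] 172 xy 0.1929 0.3360  80x10 yaw 68.0 z 0.0522
t 2.55 p [ 0.3566 -0.2673  0.2227] yaw -17.98 tz [ 0.0003 -0.001  -1.    ] F [-0.8633 -0.2567  0.4037] op 0.9937327107383195 q [-51.3  16.4 106.8  -0.   56.7  56.7]
to (0.4462, -0.1186, 0.12, -18) wz 0.02 shift units [ 1.567 -6.768  4.104]
```

{"fn": "move_arm", "kwargs": {"moves": [{"hand":80,"x":0.224,"y":-0.961,"z":0.586,"wx":0,"wy":0,"wz":0},{"hand":80,"x":0.224,"y":-0.961,"z":0.586,"wx":0,"wy":0,"wz":0},{"hand":80,"x":0.224,"y":-0.961,"z":0.586,"wx":0,"wy":0,"wz":0},{"hand":80,"x":0.224,"y":-0.961,"z":0.586,"wx":0,"wy":0,"wz":0},{"hand":80,"x":0.224,"y":-0.961,"z":0.586,"wx":0,"wy":0,"wz":0},{"hand":80,"x":0.224,"y":-0.961,"z":0.586,"wx":0,"wy":0,"wz":0},{"hand":80,"x":0.224,"y":-0.961,"z":0.586,"wx":0,"wy":0,"wz":0},{"hand":80,"x":0,"y":0,"z":0,"wx":0,"wy":0,"wz":0},{"hand":80,"x":0,"y":0,"z":0,"wx":0,"wy":0,"wz":0}]}}

```text
time_s: 3.45
position: [0.4459, -0.1197, 0.1198]
tcp_rot: [[0.951, -0.309, -0.0], [-0.309, -0.951, -0.0], [-0.0, 0.0, -1.0]]
force: [-0.4, -0.0, -0.1]
opening: 0.918
```

Run:
```python
from h import *
plan((.446,-.1186,.012,-18))
s=bot.read_state();c=vision.capture("wrist");W=cloud(c,wristT(c,s));cv2.imwrite(f"pics/w3.png",c["image"][:,:,::-1])
blobs(W,.034,.045,300)
```

```text
t 3.45 p [ 0.4459 -0.1197  0.1198] yaw -17.99 tz [-0.0005 -0.0003 -1.    ] F [-0.4021 -0.02   -0.0602] op 0.918425521120381 q [-28.9  27.8 110.7  -0.   41.5  79.1]
to (0.446, -0.1186, 0.012, -18) wz 0.01 shift units [-0.008 -0.044  4.311]
px [133.  47.] 728 xy 0.5915 -0.0552  52x2 yaw -4.7 z 0.0399
px [493. 178.] 366 xy 0.4510 -0.2466  80x9 yaw 76.0 z 0.0398
px [316. 238.] 7619 xy 0.4462 -0.1185  90x40 yaw -18.0 z 0.0393
px [154. 280.] 715 xy 0.4523 -0.0040  62x8 yaw -2.2 z 0.0396
```

View pics/w3.png

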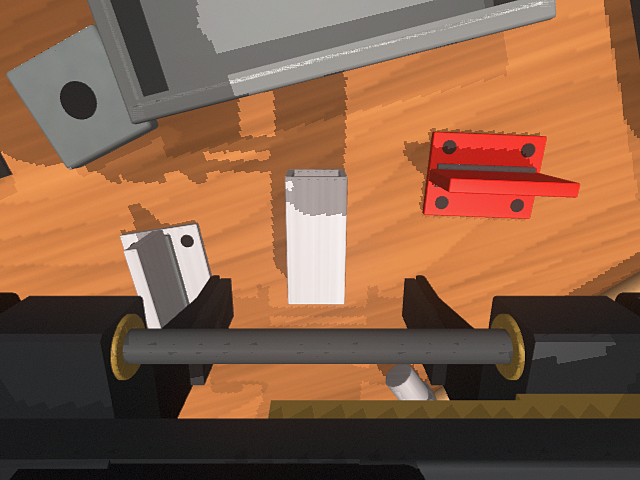

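The tube is square between the fingers, centred at column 316. I descend, grip and lift a little.

{"fn": "move_arm", "kwargs": {"moves": [{"hand":80,"x":0,"y":-0.03,"z":0.9,"wx":0,"wy":0,"wz":0},{"hand":80,"x":0,"y":0,"z":0.9,"wx":0,"wy":0,"wz":0},{"hand":80,"x":0,"y":0,"z":0.9,"wx":0,"wy":0,"wz":0},{"hand":80,"x":0,"y":0,"z":0.9,"wx":0,"wy":0,"wz":0},{"hand":80,"x":0,"y":0,"z":0.5,"wx":0,"wy":0,"wz":0},{"hand":80,"x":0,"y":0,"z":0.2,"wx":0,"wy":0,"wz":0},{"hand":80,"x":0,"y":0,"z":0,"wx":0,"wy":0,"wz":0},{"hand":0,"x":0,"y":0,"z":0,"wx":0,"wy":0,"wz":0},{"hand":0,"x":0,"y":0,"z":0,"wx":0,"wy":0,"wz":0},{"hand":0,"x":0,"y":0,"z":0,"wx":0,"wy":0,"wz":0},{"hand":0,"x":0,"y":0,"z":0,"wx":0,"wy":0,"wz":0},{"hand":0,"x":0,"y":0,"z":0,"wx":0,"wy":0,"wz":0},{"hand":0,"x":0,"y":0,"z":0,"wx":0,"wy":0,"wz":0},{"hand":0,"x":0,"y":0,"z":0,"wx":0,"wy":0,"wz":0},{"hand":0,"x":0,"y":0,"z":0,"wx":0,"wy":0,"wz":0}]}}

```text
time_s: 5.0
position: [0.4461, -0.1182, 0.0126]
tcp_rot: [[0.951, -0.309, 0.0], [-0.309, -0.951, -0.0], [0.0, 0.0, -1.0]]
force: [-0.3, -0.1, 2.3]
opening: 0.459
```

Run:
```python
from h import *
# tub frame: centre .6173,-.1686 yaw -4.8
y=np.radians(-4.8);c0=np.array([.6173,-.1686]);X=np.array([np.cos(y),np.sin(y)]);Y=np.array([-np.sin(y),np.cos(y)])
for t in (.055,-.055): print(c0+t*Y)
p=c0-.055*Y
plan((.446,-.1186,.12,-18),(p[0],p[1],.12,-4.8),(p[0],p[1],.018,-4.8))
```

```text
[ 0.6219 -0.1138]
[ 0.6127 -0.2234]
t 5.0 p [ 0.4461 -0.1182  0.0126] yaw -18.00 tz [ 0.0002 -0.0001 -1.    ] F [-0.3487 -0.1279  2.3416] op 0.45859462843670046 q [-28.8  40.6 114.   -0.   25.5  79.2]
to (0.446, -0.1186, 0.12, -18) wz 0.00 shift units [ 0.003  0.018 -4.294]
to (np.float64(0.6126977186167226), np.float64(-0.22340710725872273), 0.12, -4.8) wz -13.20 shift units [6.995 3.62  0.002]
to (np.float64(0.6126977186167226), np.float64(-0.22340710725872273), 0.018, -4.8) wz 0.00 shift units [-0.001 -0.     4.08 ]
```

{"fn": "move_arm", "kwargs": {"moves": [{"hand":0,"x":0,"y":0,"z":-0.5,"wx":0,"wy":0,"wz":0},{"hand":0,"x":0,"y":0,"z":-0.95,"wx":0,"wy":0,"wz":0},{"hand":0,"x":0,"y":0,"z":-0.95,"wx":0,"wy":0,"wz":0},{"hand":0,"x":0,"y":0,"z":-0.95,"wx":0,"wy":0,"wz":0},{"hand":0,"x":0,"y":0,"z":-0.95,"wx":0,"wy":0,"wz":0},{"hand":0,"x":0,"y":0,"z":0,"wx":0,"wy":0,"wz":-6.6},{"hand":0,"x":0,"y":0,"z":0,"wx":0,"wy":0,"wz":-6.6},{"hand":0,"x":0.7,"y":0.362,"z":0,"wx":0,"wy":0,"wz":0},{"hand":0,"x":0.7,"y":0.362,"z":0,"wx":0,"wy":0,"wz":0},{"hand":0,"x":0.7,"y":0.362,"z":0,"wx":0,"wy":0,"wz":0},{"hand":0,"x":0.7,"y":0.362,"z":0,"wx":0,"wy":0,"wz":0},{"hand":0,"x":0.7,"y":0.362,"z":0,"wx":0,"wy":0,"wz":0},{"hand":0,"x":0.7,"y":0.362,"z":0,"wx":0,"wy":0,"wz":0},{"hand":0,"x":0.7,"y":0.362,"z":0,"wx":0,"wy":0,"wz":0},{"hand":0,"x":0.7,"y":0.362,"z":0,"wx":0,"wy":0,"wz":0},{"hand":0,"x":0.7,"y":0.362,"z":0,"wx":0,"wy":0,"wz":0},{"hand":0,"x":0.7,"y":0.362,"z":0,"wx":0,"wy":0,"wz":0},{"hand":0,"x":0,"y":0,"z":0,"wx":0,"wy":0,"wz":0},{"hand":0,"x":0,"y":0,"z":0,"wx":0,"wy":0,"wz":0}]}}

```text
time_s: 6.9
position: [0.6114, -0.2221, 0.1187]
tcp_rot: [[0.996, -0.084, -0.003], [-0.084, -0.996, 0.002], [-0.004, -0.002, -1.0]]
force: [0.1, 0.6, -4.1]
opening: 0.457
```

Run:
```python
from h import *
plan((.6127,-.2234,.018,-4.8))
s=bot.read_state();c=vision.capture("wrist");W=cloud(c,wristT(c,s));cv2.imwrite(f"pics/w4.png",c["image"][:,:,::-1])
c=vision.capture("scene");cv2.imwrite(f"pics/s4.png",c["image"][:,:,::-1])
```

```text
t 6.9 p [ 0.6114 -0.2221  0.1187] yaw -4.81 tz [-0.0034  0.002  -1.    ] F [ 0.085   0.6263 -4.0572] op 0.4572360655918978 q [-29.8  39.2  83.    0.   58.   65. ]
to (0.6127, -0.2234, 0.018, -4.8) wz -0.01 shift units [0.071 0.054 4.026]
```

View pics/w4.png

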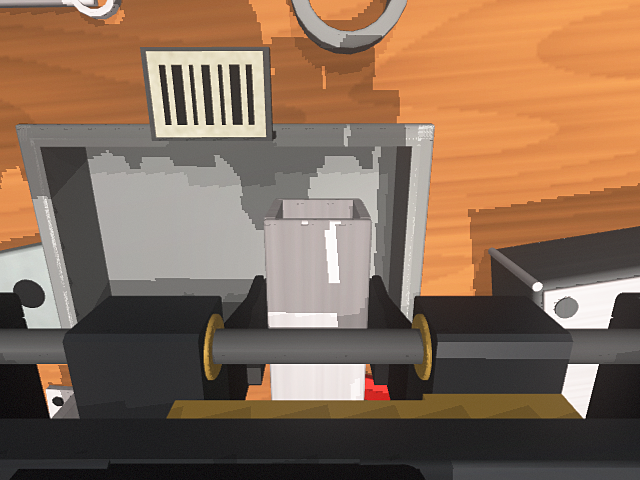

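View pics/s4.png

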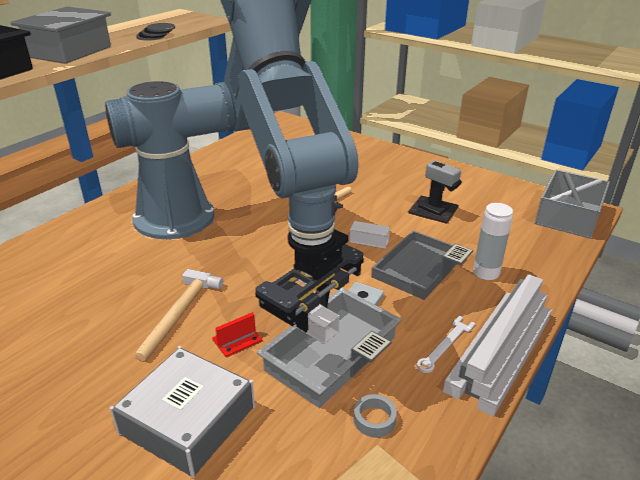

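{"fn": "move_arm", "kwargs": {"moves": [{"hand":0,"x":0.06,"y":0.05,"z":0.8,"wx":0,"wy":0,"wz":0},{"hand":0,"x":0,"y":0,"z":0.9,"wx":0,"wy":0,"wz":0},{"hand":0,"x":0,"y":0,"z":0.9,"wx":0,"wy":0,"wz":0},{"hand":0,"x":0,"y":0,"z":0.8,"wx":0,"wy":0,"wz":0},{"hand":0,"x":0,"y":0,"z":0.4,"wx":0,"wy":0,"wz":0},{"hand":0,"x":0,"y":0,"z":0.17,"wx":0,"wy":0,"wz":0},{"hand":0,"x":0,"y":0,"z":0,"wx":0,"wy":0,"wz":0},{"hand":0,"x":0,"y":0,"z":0,"wx":0,"wy":0,"wz":0}]}}

```text
time_s: 7.8
position: [0.6148, -0.2246, 0.0218]
tcp_rot: [[0.996, -0.084, 0.002], [-0.084, -0.996, -0.001], [0.002, 0.001, -1.0]]
force: [-1.2, 0.2, -3.4]
opening: 0.459
```

Run:
```python
from h import *
plan((.6127,-.2234,.018,-4.8))
```

```text
t 7.8 p [ 0.6148 -0.2246  0.0218] yaw -4.80 tz [ 0.0016 -0.0008 -1.    ] F [-1.1715  0.1851 -3.3703] op 0.45863757266097616 q [-29.8  47.1  85.    0.   47.8  65. ]
to (0.6127, -0.2234, 0.018, -4.8) wz -0.00 shift units [-0.09  -0.042  0.15 ]
```

{"fn": "move_arm", "kwargs": {"moves": [{"hand":0,"x":0,"y":0,"z":0.1,"wx":0,"wy":0,"wz":0},{"hand":0,"x":0,"y":0,"z":0,"wx":0,"wy":0,"wz":0},{"hand":0,"x":0,"y":0,"z":0,"wx":0,"wy":0,"wz":0}]}}

```text
time_s: 8.1
position: [0.6144, -0.2245, 0.0187]
tcp_rot: [[0.996, -0.084, 0.001], [-0.084, -0.996, -0.0], [0.001, 0.0, -1.0]]
force: [-0.1, -0.0, -3.1]
opening: 0.458
```

{"fn": "move_arm", "kwargs": {"moves": [{"hand":0,"x":0,"y":0,"z":0.04,"wx":0,"wy":0,"wz":0},{"hand":52,"x":0,"y":0,"z":0,"wx":0,"wy":0,"wz":0},{"hand":52,"x":0,"y":0,"z":0,"wx":0,"wy":0,"wz":0},{"hand":52,"x":0,"y":0,"z":0,"wx":0,"wy":0,"wz":0},{"hand":52,"x":0,"y":0,"z":-0.5,"wx":0,"wy":0,"wz":0},{"hand":52,"x":0,"y":0,"z":-0.95,"wx":0,"wy":0,"wz":0},{"hand":52,"x":0,"y":0,"z":-0.95,"wx":0,"wy":0,"wz":0},{"hand":52,"x":0,"y":0,"z":-0.95,"wx":0,"wy":0,"wz":0},{"hand":52,"x":0,"y":0,"z":-0.95,"wx":0,"wy":0,"wz":0},{"hand":52,"x":0,"y":0,"z":0,"wx":0,"wy":0,"wz":0}]}}

```text
time_s: 9.1
position: [0.617, -0.2258, 0.1297]
tcp_rot: [[0.996, -0.084, 0.008], [-0.084, -0.996, -0.005], [0.008, 0.004, -1.0]]
force: [0.3, -1.0, 0.6]
opening: 0.593
```

Run:
```python
from h import *
plan((.4434,.0008,.12,-9.2),(.4434,.0008,.012,-9.2))
c=vision.capture("top");W=cloud(c);cv2.imwrite(f"pics/t5.png",c["image"][:,:,::-1]);W[:150]=np.nan
for lo,hi in [(.034,.047),(.046,.056)]: blobs(W,lo,hi,100)
s=bot.read_state();c=vision.capture("wrist");cv2.imwrite(f"pics/w5.png",c["image"][:,:,::-1])
```

```text
t 9.1 p [ 0.617  -0.2258  0.1297] yaw -4.80 tz [ 0.0081 -0.0045 -1.    ] F [ 0.3171 -1.0411  0.5776] op 0.5934206504864739 q [-29.8  38.6  82.2   0.   58.6  65. ]
to (0.4434, 0.0008, 0.12, -9.2) wz 4.40 shift units [-8.305 -7.838  0.289]
to (0.4434, 0.0008, 0.012, -9.2) wz -0.00 shift units [-0.038 -0.014  4.32 ]
px [242. 245.] 745 xy 0.4750 0.2026  91x41 yaw 17.9 z 0.0418
px [369. 193.] 624 xy 0.6135 -0.1036  133x117 yaw -4.7 z 0.0518
px [176. 375.] 165 xy 0.1926 0.3362  81x11 yaw 67.6 z 0.0521
```

View pics/w5.png

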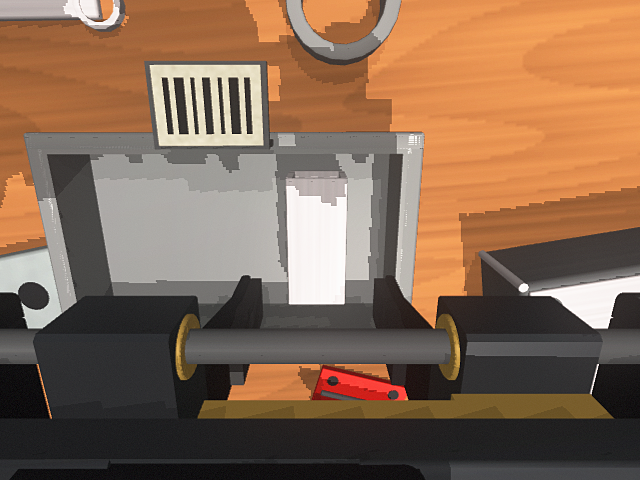

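View pics/t5.png

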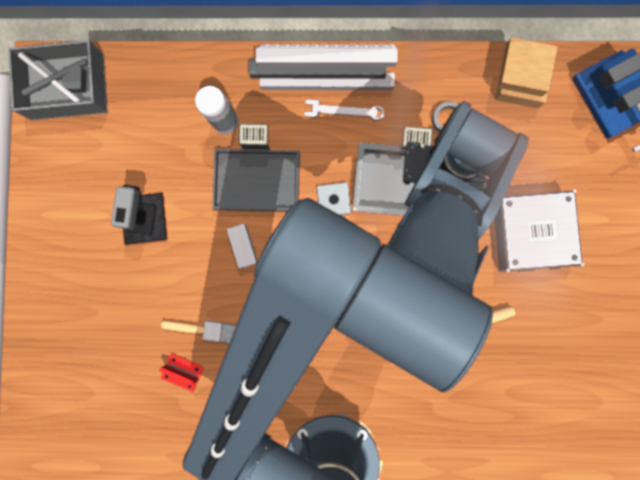

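The knock has happened: tube1 is now at (0.475, 0.203), yaw 18, and tube2 lies flat in the tub. Next is the bracket.

{"fn": "move_arm", "kwargs": {"moves": [{"hand":52,"x":0,"y":0,"z":0,"wx":0,"wy":0,"wz":4.4},{"hand":52,"x":-0.8,"y":-0.78,"z":0,"wx":0,"wy":0,"wz":0},{"hand":52,"x":-0.8,"y":-0.78,"z":0,"wx":0,"wy":0,"wz":0},{"hand":52,"x":-0.8,"y":-0.78,"z":0,"wx":0,"wy":0,"wz":0},{"hand":52,"x":-0.8,"y":-0.78,"z":0,"wx":0,"wy":0,"wz":0},{"hand":52,"x":-0.8,"y":-0.78,"z":0,"wx":0,"wy":0,"wz":0},{"hand":52,"x":-0.8,"y":-0.78,"z":0,"wx":0,"wy":0,"wz":0},{"hand":52,"x":-0.8,"y":-0.78,"z":0,"wx":0,"wy":0,"wz":0},{"hand":52,"x":-0.8,"y":-0.78,"z":0,"wx":0,"wy":0,"wz":0},{"hand":52,"x":-0.8,"y":-0.78,"z":0.1,"wx":0,"wy":0,"wz":0},{"hand":52,"x":-0.8,"y":-0.78,"z":0.1,"wx":0,"wy":0,"wz":0},{"hand":52,"x":0,"y":0,"z":0,"wx":0,"wy":0,"wz":0},{"hand":52,"x":0,"y":0,"z":0,"wx":0,"wy":0,"wz":0},{"hand":52,"x":0,"y":0,"z":0,"wx":0,"wy":0,"wz":0}]}}

```text
time_s: 10.6
position: [0.449, -0.0005, 0.1195]
tcp_rot: [[0.987, -0.16, 0.001], [-0.16, -0.987, -0.0], [0.001, 0.0, -1.0]]
force: [0.2, -0.0, 0.5]
opening: 0.595
```

Run:
```python
from h import *
plan((.4434,.0008,.012,-9.2))
s=bot.read_state();c=vision.capture("wrist");W=cloud(c,wristT(c,s));cv2.imwrite(f"pics/w6.png",c["image"][:,:,::-1])
blobs(W,.046,.056,100)
```

```text
t 10.6 p [ 0.449  -0.0005  0.1195] yaw -9.23 tz [ 0.0009 -0.0003 -1.    ] F [ 0.2385 -0.0189  0.5179] op 0.5953359000836894 q [-14.4  27.1 112.5  -0.   40.3  84.9]
to (0.4434, 0.0008, 0.012, -9.2) wz -0.03 shift units [-0.234 -0.018  4.301]
px [483.  39.] 8495 xy 0.5558 -0.1179  160x33 yaw 80.3 z 0.0493
px [315. 253.] 1657 xy 0.4438 0.0019  80x9 yaw -9.0 z 0.0502
```

View pics/w6.png

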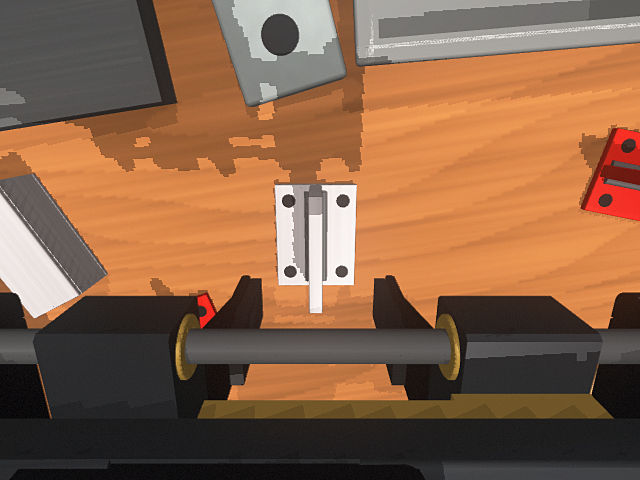

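The bracket's rib is centred between the fingers at column 315.

{"fn": "move_arm", "kwargs": {"moves": [{"hand":52,"x":-0.22,"y":-0.05,"z":0.7,"wx":0,"wy":0,"wz":0},{"hand":52,"x":0,"y":0,"z":0.9,"wx":0,"wy":0,"wz":0},{"hand":52,"x":0,"y":0,"z":0.9,"wx":0,"wy":0,"wz":0},{"hand":52,"x":0,"y":0,"z":0.9,"wx":0,"wy":0,"wz":0},{"hand":52,"x":0,"y":0,"z":0.5,"wx":0,"wy":0,"wz":0},{"hand":52,"x":0,"y":0,"z":0.3,"wx":0,"wy":0,"wz":0},{"hand":52,"x":0,"y":0,"z":0,"wx":0,"wy":0,"wz":0},{"hand":0,"x":0,"y":0,"z":0,"wx":0,"wy":0,"wz":0},{"hand":0,"x":0,"y":0,"z":0,"wx":0,"wy":0,"wz":0},{"hand":0,"x":0,"y":0,"z":0,"wx":0,"wy":0,"wz":0},{"hand":0,"x":0,"y":0,"z":0,"wx":0,"wy":0,"wz":0},{"hand":0,"x":0,"y":0,"z":0,"wx":0,"wy":0,"wz":0},{"hand":0,"x":0,"y":0,"z":0,"wx":0,"wy":0,"wz":0},{"hand":0,"x":0,"y":0,"z":0,"wx":0,"wy":0,"wz":0}]}}

```text
time_s: 12.05
position: [0.4428, 0.0022, 0.0149]
tcp_rot: [[0.987, -0.16, 0.0], [-0.16, -0.987, -0.0], [0.0, 0.0, -1.0]]
force: [-0.9, 0.1, 2.1]
opening: 0.102
```

Run:
```python
from h import *
plan((.4434,.0015,.12,-9.2),(.6235,.1765,.12,-1.5),(.6235,.1765,.018,-1.5))
```

```text
t 12.05 p [0.4428 0.0022 0.0149] yaw -9.19 tz [ 0.0002 -0.0001 -1.    ] F [-0.928  0.062  2.1  ] op 0.10160297067097238 q [-14.2  39.9 116.6  -0.   23.4  85. ]
to (0.4434, 0.0015, 0.12, -9.2) wz 0.01 shift units [ 0.029  0.025 -4.204]
to (0.6235, 0.1765, 0.12, -1.5) wz -7.70 shift units [ 7.018 -7.186  0.001]
to (0.6235, 0.1765, 0.018, -1.5) wz 0.00 shift units [-0.001 -0.     4.08 ]
```

{"fn": "move_arm", "kwargs": {"moves": [{"hand":0,"x":0,"y":0,"z":-0.5,"wx":0,"wy":0,"wz":0},{"hand":0,"x":0,"y":0,"z":-0.95,"wx":0,"wy":0,"wz":0},{"hand":0,"x":0,"y":0,"z":-0.95,"wx":0,"wy":0,"wz":0},{"hand":0,"x":0,"y":0,"z":-0.95,"wx":0,"wy":0,"wz":0},{"hand":0,"x":0,"y":0,"z":-0.85,"wx":0,"wy":0,"wz":0},{"hand":0,"x":0,"y":0,"z":0,"wx":0,"wy":0,"wz":-7.7},{"hand":0,"x":0.78,"y":-0.8,"z":0,"wx":0,"wy":0,"wz":0},{"hand":0,"x":0.78,"y":-0.8,"z":0,"wx":0,"wy":0,"wz":0},{"hand":0,"x":0.78,"y":-0.8,"z":0,"wx":0,"wy":0,"wz":0},{"hand":0,"x":0.78,"y":-0.8,"z":0,"wx":0,"wy":0,"wz":0},{"hand":0,"x":0.78,"y":-0.8,"z":0,"wx":0,"wy":0,"wz":0},{"hand":0,"x":0.78,"y":-0.8,"z":0,"wx":0,"wy":0,"wz":0},{"hand":0,"x":0.78,"y":-0.8,"z":0,"wx":0,"wy":0,"wz":0},{"hand":0,"x":0.78,"y":-0.8,"z":0,"wx":0,"wy":0,"wz":0},{"hand":0,"x":0.78,"y":-0.8,"z":0,"wx":0,"wy":0,"wz":0},{"hand":0,"x":0,"y":0,"z":0,"wx":0,"wy":0,"wz":0},{"hand":0,"x":0,"y":0,"z":0,"wx":0,"wy":0,"wz":0},{"hand":0,"x":0,"y":0,"z":0,"wx":0,"wy":0,"wz":0},{"hand":0,"x":0,"y":0,"z":0,"wx":0,"wy":0,"wz":0}]}}

```text
time_s: 13.95
position: [0.6216, 0.1768, 0.1191]
tcp_rot: [[1.0, -0.027, -0.002], [-0.027, -1.0, -0.0], [-0.002, 0.0, -1.0]]
force: [1.0, 0.8, -4.4]
opening: 0.104
```

Run:
```python
from h import *
plan((.6235,.1765,.021,-1.5))
s=bot.read_state();c=vision.capture("wrist");W=cloud(c,wristT(c,s));cv2.imwrite(f"pics/w7.png",c["image"][:,:,::-1])
c=vision.capture("scene");cv2.imwrite(f"pics/s7.png",c["image"][:,:,::-1])
```

```text
t 13.95 p [0.6216 0.1768 0.1191] yaw -1.54 tz [-0.0024 -0.0004 -1.    ] F [ 0.9722  0.7887 -4.3735] op 0.10402276330552136 q [ 6.  38.9 83.8 -0.  57.5 97.5]
to (0.6235, 0.1765, 0.021, -1.5) wz -0.04 shift units [0.086 0.01  3.926]
```

View pics/w7.png

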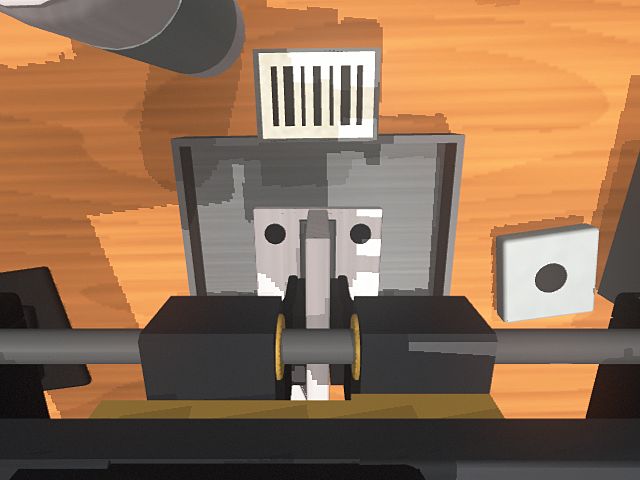

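View pics/s7.png

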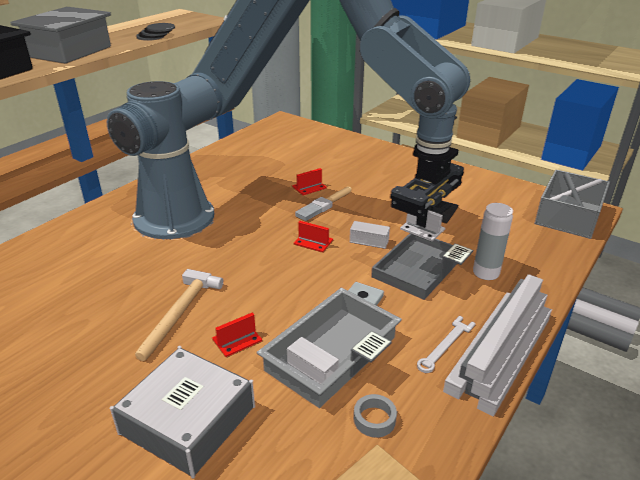

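The bracket is centred over the tray, held level and upright. I lower it.

{"fn": "move_arm", "kwargs": {"moves": [{"hand":0,"x":0.05,"y":0,"z":0.8,"wx":0,"wy":0,"wz":0},{"hand":0,"x":0,"y":0,"z":0.9,"wx":0,"wy":0,"wz":0},{"hand":0,"x":0,"y":0,"z":0.9,"wx":0,"wy":0,"wz":0},{"hand":0,"x":0,"y":0,"z":0.7,"wx":0,"wy":0,"wz":0},{"hand":0,"x":0,"y":0,"z":0.4,"wx":0,"wy":0,"wz":0},{"hand":0,"x":0,"y":0,"z":0.2,"wx":0,"wy":0,"wz":0},{"hand":0,"x":0,"y":0,"z":0,"wx":0,"wy":0,"wz":0},{"hand":0,"x":0,"y":0,"z":0,"wx":0,"wy":0,"wz":0},{"hand":0,"x":0,"y":0,"z":0,"wx":0,"wy":0,"wz":0},{"hand":0,"x":0,"y":0,"z":0,"wx":0,"wy":0,"wz":0}]}}

```text
time_s: 15.05
position: [0.6248, 0.1776, 0.0232]
tcp_rot: [[1.0, -0.026, 0.002], [-0.026, -1.0, 0.0], [0.002, -0.0, -1.0]]
force: [0.1, -0.9, -4.1]
opening: 0.104
```

{"fn": "move_arm", "kwargs": {"moves": [{"hand":0,"x":0,"y":0,"z":0.1,"wx":0,"wy":0,"wz":0},{"hand":0,"x":0,"y":0,"z":0.03,"wx":0,"wy":0,"wz":0},{"hand":0,"x":0,"y":0,"z":0,"wx":0,"wy":0,"wz":0},{"hand":0,"x":0,"y":0,"z":0,"wx":0,"wy":0,"wz":0}]}}

```text
time_s: 15.45
position: [0.6248, 0.1776, 0.02]
tcp_rot: [[1.0, -0.026, 0.001], [-0.026, -1.0, 0.0], [0.001, -0.0, -1.0]]
force: [-0.5, -0.7, 4.0]
opening: 0.103
```

It has touched down: the vertical force changed from -4 to +4 N. I release and go up.

{"fn": "move_arm", "kwargs": {"moves": [{"hand":30,"x":0,"y":0,"z":0,"wx":0,"wy":0,"wz":0},{"hand":30,"x":0,"y":0,"z":0,"wx":0,"wy":0,"wz":0},{"hand":30,"x":0,"y":0,"z":0,"wx":0,"wy":0,"wz":0},{"hand":30,"x":0,"y":0,"z":-0.5,"wx":0,"wy":0,"wz":0},{"hand":30,"x":0,"y":0,"z":-0.95,"wx":0,"wy":0,"wz":0},{"hand":30,"x":0,"y":0,"z":-0.95,"wx":0,"wy":0,"wz":0},{"hand":80,"x":0,"y":0,"z":-0.95,"wx":0,"wy":0,"wz":0},{"hand":80,"x":0,"y":0,"z":-0.95,"wx":0,"wy":0,"wz":0},{"hand":80,"x":0,"y":0,"z":0,"wx":0,"wy":0,"wz":0},{"hand":80,"x":0,"y":0,"z":0,"wx":0,"wy":0,"wz":0}]}}

```text
time_s: 16.45
position: [0.6244, 0.1775, 0.1274]
tcp_rot: [[1.0, -0.026, 0.002], [-0.026, -1.0, 0.0], [0.002, -0.0, -1.0]]
force: [-0.7, -0.5, -0.2]
opening: 0.625
```

Run:
```python
from h import *
c=vision.capture("top");W=cloud(c);W[:150]=np.nan
for lo,hi in [(.034,.047),(.046,.056)]: blobs(W,lo,hi,100)
cv2.imwrite("pics/t8.png",c["image"][:,:,::-1])
s=bot.read_state();c=vision.capture("wrist");cv2.imwrite(f"pics/w8.png",c["image"][:,:,::-1])
W=cloud(c,wristT(c,s))
for lo,hi in [(.034,.045),(.048,.060)]: blobs(W,lo,hi,200)
plan((.475,.202,.12,17.9))
```

```text
px [437. 183.] 456 xy 0.6142 -0.2246  91x41 yaw -4.5 z 0.0449
px [247. 249.] 326 xy 0.4710 0.1953  78x29 yaw 17.7 z 0.0417
px [332. 437.] 147 xy 0.0630 0.0009  133x20 yaw 89.6 z 0.0397
px [418. 188.] 1650 xy 0.6175 -0.1687  246x152 yaw 85.2 z 0.0516
px [438. 183.] 442 xy 0.6138 -0.2245  90x40 yaw -3.7 z 0.0480
px [448. 260.] 144 xy 0.4464 -0.2459  79x9 yaw 69.5 z 0.0526
px [279. 296.] 146 xy 0.3660 0.1180  80x9 yaw 9.7 z 0.0523
px [334. 439.] 105 xy 0.0627 0.0006  127x21 yaw -89.5 z 0.0509
px [226.  49.] 391 xy 0.7448 0.2327  53x16 yaw -39.6 z 0.0400
px [279. 385.] 1641 xy 0.5009 0.2112  40x37 yaw -71.3 z 0.0391
px [219.  47.] 517 xy 0.7428 0.2340  52x15 yaw -45.5 z 0.0540
px [317. 240.] 1660 xy 0.6259 0.1777  80x9 yaw -1.2 z 0.0552
t 16.55 p [0.6232 0.1774 0.1256] yaw -1.50 tz [-0.0022 -0.0003 -1.    ] F [ 0.5134 -0.0425  0.2659] op 0.7202531355693084 q [ 6.  38.5 83.3 -0.  58.4 97.5]
to (0.475, 0.202, 0.12, 17.9) wz -19.40 shift units [-5.339 -2.759  0.235]
```

View pics/w8.png

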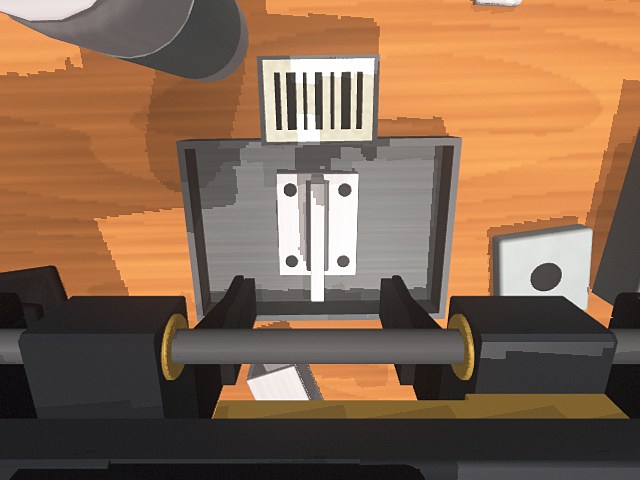

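View pics/t8.png

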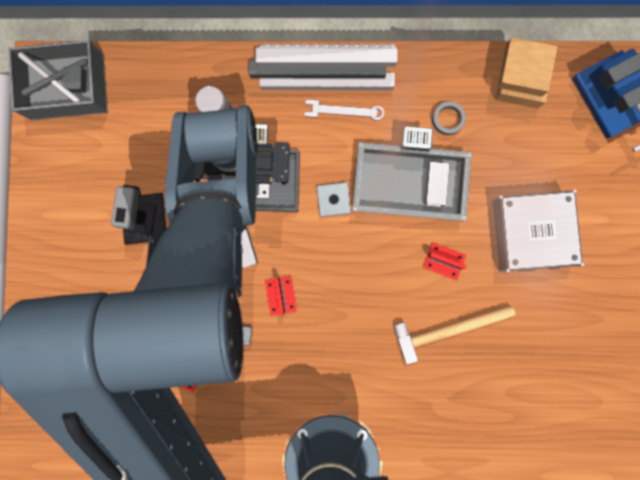

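The bracket stands in the tray and tube2 is in the tub. Now tube1.

{"fn": "move_arm", "kwargs": {"moves": [{"hand":80,"x":0,"y":0,"z":0,"wx":0,"wy":0,"wz":-6.47},{"hand":80,"x":0,"y":0,"z":0,"wx":0,"wy":0,"wz":-6.47},{"hand":80,"x":0,"y":0,"z":0,"wx":0,"wy":0,"wz":-6.46},{"hand":80,"x":-0.89,"y":-0.46,"z":0,"wx":0,"wy":0,"wz":0},{"hand":80,"x":-0.89,"y":-0.46,"z":0,"wx":0,"wy":0,"wz":0},{"hand":80,"x":-0.89,"y":-0.46,"z":0,"wx":0,"wy":0,"wz":0},{"hand":80,"x":-0.89,"y":-0.46,"z":0,"wx":0,"wy":0,"wz":0},{"hand":80,"x":-0.89,"y":-0.46,"z":0.1,"wx":0,"wy":0,"wz":0},{"hand":80,"x":-0.89,"y":-0.46,"z":0.1,"wx":0,"wy":0,"wz":0},{"hand":80,"x":0,"y":0,"z":0,"wx":0,"wy":0,"wz":0},{"hand":80,"x":0,"y":0,"z":0,"wx":0,"wy":0,"wz":0},{"hand":80,"x":0,"y":0,"z":0,"wx":0,"wy":0,"wz":0}]}}

```text
time_s: 17.75
position: [0.4777, 0.2021, 0.1213]
tcp_rot: [[0.952, 0.307, 0.002], [0.307, -0.952, 0.0], [0.002, 0.0, -1.0]]
force: [1.0, 0.4, 0.1]
opening: 0.921
```

Run:
```python
from h import *
s=bot.read_state();c=vision.capture("wrist");cv2.imwrite(f"pics/w9.png",c["image"][:,:,::-1])
W=cloud(c,wristT(c,s))
blobs(W,.034,.045,200)
plan((.475,.202,.012,17.9))
```

```text
px [420.  48.] 351 xy 0.6106 0.1827  52x8 yaw 7.2 z 0.0397
px [315. 242.] 7471 xy 0.4748 0.2032  91x40 yaw 18.3 z 0.0393
t 17.8 p [0.4778 0.2021 0.1214] yaw 17.86 tz [ 0.0017  0.0002 -1.    ] F [ 0.7016 -0.0937  0.1702] op 0.9165343910718354 q [ 10.6  30.8 102.8  -0.   46.4  82.7]
to (0.475, 0.202, 0.012, 17.9) wz -0.04 shift units [-0.113 -0.032  4.376]
```

View pics/w9.png

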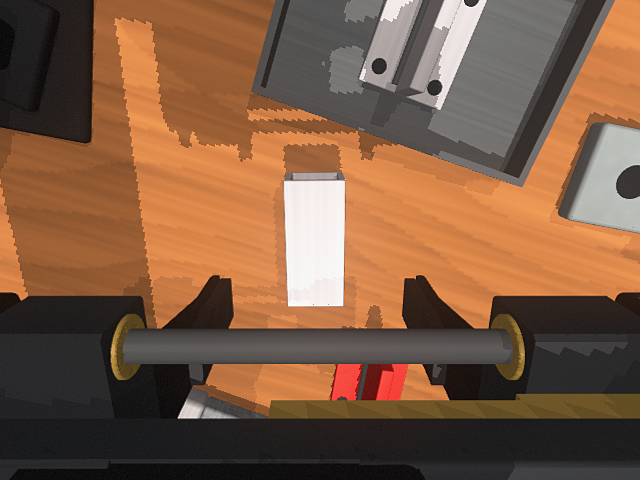

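{"fn": "move_arm", "kwargs": {"moves": [{"hand":80,"x":-0.11,"y":-0.06,"z":0.7,"wx":0,"wy":0,"wz":0},{"hand":80,"x":0,"y":0,"z":0.9,"wx":0,"wy":0,"wz":0},{"hand":80,"x":0,"y":0,"z":0.9,"wx":0,"wy":0,"wz":0},{"hand":80,"x":0,"y":0,"z":0.9,"wx":0,"wy":0,"wz":0},{"hand":80,"x":0,"y":0,"z":0.6,"wx":0,"wy":0,"wz":0},{"hand":80,"x":0,"y":0,"z":0.3,"wx":0,"wy":0,"wz":0},{"hand":80,"x":0,"y":0,"z":0,"wx":0,"wy":0,"wz":0},{"hand":0,"x":0,"y":0,"z":0,"wx":0,"wy":0,"wz":0},{"hand":0,"x":0,"y":0,"z":0,"wx":0,"wy":0,"wz":0},{"hand":0,"x":0,"y":0,"z":0,"wx":0,"wy":0,"wz":0},{"hand":0,"x":0,"y":0,"z":0,"wx":0,"wy":0,"wz":0},{"hand":0,"x":0,"y":0,"z":0,"wx":0,"wy":0,"wz":0},{"hand":0,"x":0,"y":0,"z":0,"wx":0,"wy":0,"wz":0},{"hand":0,"x":0,"y":0,"z":0,"wx":0,"wy":0,"wz":0},{"hand":0,"x":0,"y":0,"z":0,"wx":0,"wy":0,"wz":0}]}}

```text
time_s: 19.3
position: [0.473, 0.2028, 0.0142]
tcp_rot: [[0.952, 0.307, 0.0], [0.307, -0.952, -0.0], [0.0, 0.0, -1.0]]
force: [-0.4, -0.9, 1.8]
opening: 0.458
```

Run:
```python
from h import *
plan((.475,.203,.12,17.9),(.6219,-.1138,.12,-4.8))
```

```text
t 19.3 p [0.473  0.2028 0.0142] yaw 17.91 tz [ 0.0003 -0.     -1.    ] F [-0.4376 -0.9028  1.806 ] op 0.45761914040857715 q [ 10.8  41.8 106.2  -0.   31.9  82.9]
to (0.475, 0.203, 0.12, 17.9) wz 0.01 shift units [ 0.081  0.016 -4.231]
to (0.6219, -0.1138, 0.12, -4.8) wz 22.70 shift units [ 6.916 12.136  0.002]
```

{"fn": "move_arm", "kwargs": {"moves": [{"hand":0,"x":0,"y":0,"z":-0.5,"wx":0,"wy":0,"wz":0},{"hand":0,"x":0,"y":0,"z":-0.95,"wx":0,"wy":0,"wz":0},{"hand":0,"x":0,"y":0,"z":-0.95,"wx":0,"wy":0,"wz":0},{"hand":0,"x":0,"y":0,"z":-0.95,"wx":0,"wy":0,"wz":0},{"hand":0,"x":0,"y":0,"z":-0.9,"wx":0,"wy":0,"wz":0},{"hand":0,"x":0,"y":0,"z":0,"wx":0,"wy":0,"wz":7.57},{"hand":0,"x":0,"y":0,"z":0,"wx":0,"wy":0,"wz":7.57},{"hand":0,"x":0,"y":0,"z":0,"wx":0,"wy":0,"wz":7.56},{"hand":0,"x":0.57,"y":0.95,"z":0,"wx":0,"wy":0,"wz":0},{"hand":0,"x":0.57,"y":0.95,"z":0,"wx":0,"wy":0,"wz":0},{"hand":0,"x":0.57,"y":0.95,"z":0,"wx":0,"wy":0,"wz":0},{"hand":0,"x":0.57,"y":0.95,"z":0,"wx":0,"wy":0,"wz":0},{"hand":0,"x":0.57,"y":0.95,"z":0,"wx":0,"wy":0,"wz":0},{"hand":0,"x":0.57,"y":0.95,"z":0,"wx":0,"wy":0,"wz":0},{"hand":0,"x":0.57,"y":0.95,"z":0,"wx":0,"wy":0,"wz":0},{"hand":0,"x":0.57,"y":0.95,"z":0,"wx":0,"wy":0,"wz":0},{"hand":0,"x":0.57,"y":0.95,"z":0,"wx":0,"wy":0,"wz":0},{"hand":0,"x":0.57,"y":0.95,"z":0,"wx":0,"wy":0,"wz":0},{"hand":0,"x":0.57,"y":0.95,"z":0,"wx":0,"wy":0,"wz":0},{"hand":0,"x":0.57,"y":0.95,"z":0,"wx":0,"wy":0,"wz":0}]}}

```text
time_s: 21.3
position: [0.6187, -0.0962, 0.1201]
tcp_rot: [[0.996, -0.084, -0.002], [-0.084, -0.996, 0.001], [-0.002, -0.001, -1.0]]
force: [0.4, 0.3, -3.0]
opening: 0.458
```

{"fn": "move_arm", "kwargs": {"moves": [{"hand":0,"x":0,"y":0.7,"z":0,"wx":0,"wy":0,"wz":0},{"hand":0,"x":0,"y":0,"z":0,"wx":0,"wy":0,"wz":0},{"hand":0,"x":0,"y":0,"z":0,"wx":0,"wy":0,"wz":0},{"hand":0,"x":0,"y":0,"z":0,"wx":0,"wy":0,"wz":0}]}}

```text
time_s: 21.7
position: [0.6166, -0.1115, 0.12]
tcp_rot: [[0.997, -0.083, -0.002], [-0.083, -0.997, 0.001], [-0.002, -0.001, -1.0]]
force: [-0.3, -0.1, -3.5]
opening: 0.455
```

Run:
```python
from h import *
s=bot.read_state();c=vision.capture("wrist");cv2.imwrite(f"pics/w10.png",c["image"][:,:,::-1])
plan((.6219,-.1138,.02,-4.8))
```

```text
t 21.75 p [ 0.617  -0.1115  0.1201] yaw -4.74 tz [-0.0014  0.0009 -1.    ] F [ 0.8391 -0.48   -3.1633] op 0.45940268819630486 q [-20.5  37.5  86.8   0.   55.8  74.3]
to (0.6219, -0.1138, 0.02, -4.8) wz 0.06 shift units [0.21  0.077 4.006]
```

View pics/w10.png

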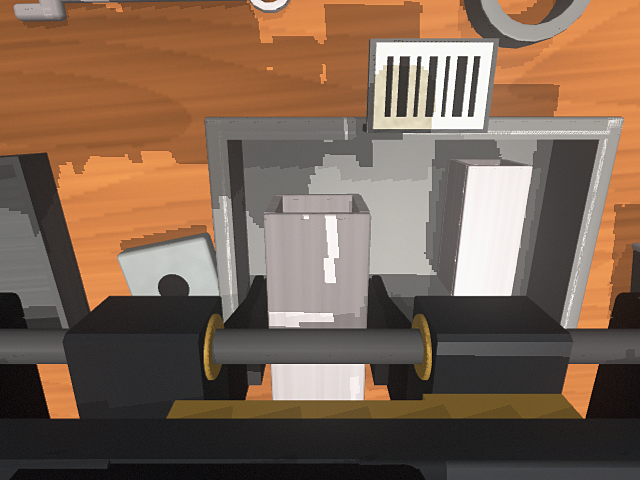

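The tube hangs square above the tub, clear of the other one at (490,230). I lower it.

{"fn": "move_arm", "kwargs": {"moves": [{"hand":0,"x":0.1,"y":0.07,"z":0.8,"wx":0,"wy":0,"wz":0},{"hand":0,"x":0,"y":0,"z":0.9,"wx":0,"wy":0,"wz":0},{"hand":0,"x":0,"y":0,"z":0.9,"wx":0,"wy":0,"wz":0},{"hand":0,"x":0,"y":0,"z":0.8,"wx":0,"wy":0,"wz":0},{"hand":0,"x":0,"y":0,"z":0.4,"wx":0,"wy":0,"wz":0},{"hand":0,"x":0,"y":0,"z":0.2,"wx":0,"wy":0,"wz":0},{"hand":0,"x":0,"y":0,"z":0,"wx":0,"wy":0,"wz":0},{"hand":0,"x":0,"y":0,"z":0,"wx":0,"wy":0,"wz":0},{"hand":0,"x":0,"y":0,"z":0,"wx":0,"wy":0,"wz":0}]}}

```text
time_s: 22.65
position: [0.621, -0.1152, 0.0212]
tcp_rot: [[0.996, -0.084, 0.002], [-0.084, -0.996, -0.001], [0.002, 0.001, -1.0]]
force: [0.2, -0.1, -2.9]
opening: 0.456
```

{"fn": "move_arm", "kwargs": {"moves": [{"hand":0,"x":0,"y":0,"z":0.08,"wx":0,"wy":0,"wz":0},{"hand":0,"x":0,"y":0,"z":0,"wx":0,"wy":0,"wz":0},{"hand":0,"x":0,"y":0,"z":0,"wx":0,"wy":0,"wz":0},{"hand":52,"x":0,"y":0,"z":0,"wx":0,"wy":0,"wz":0},{"hand":52,"x":0,"y":0,"z":0,"wx":0,"wy":0,"wz":0},{"hand":52,"x":0,"y":0,"z":0,"wx":0,"wy":0,"wz":0},{"hand":52,"x":0,"y":0,"z":-0.5,"wx":0,"wy":0,"wz":0},{"hand":52,"x":0,"y":0,"z":-0.95,"wx":0,"wy":0,"wz":0},{"hand":52,"x":0,"y":0,"z":-0.95,"wx":0,"wy":0,"wz":0},{"hand":52,"x":0,"y":0,"z":-0.95,"wx":0,"wy":0,"wz":0},{"hand":80,"x":0,"y":0,"z":-0.95,"wx":0,"wy":0,"wz":0},{"hand":80,"x":0,"y":0,"z":-0.95,"wx":0,"wy":0,"wz":0},{"hand":80,"x":0,"y":0,"z":-0.95,"wx":0,"wy":0,"wz":0},{"hand":80,"x":0,"y":0,"z":-0.95,"wx":0,"wy":0,"wz":0},{"hand":80,"x":0,"y":0,"z":0,"wx":0,"wy":0,"wz":0},{"hand":80,"x":0,"y":0,"z":0,"wx":0,"wy":0,"wz":0}]}}

```text
time_s: 24.25
position: [0.6203, -0.1149, 0.1978]
tcp_rot: [[0.996, -0.084, 0.001], [-0.084, -0.996, -0.0], [0.001, 0.0, -1.0]]
force: [-0.6, 0.3, 0.1]
opening: 0.912
```

Run:
```python
from h import *
s=bot.read_state();c=vision.capture("wrist");cv2.imwrite(f"pics/w11.png",c["image"][:,:,::-1])
W=cloud(c,wristT(c,s)); blobs(W,.040,.048,300)
c=vision.capture("top");W=cloud(c);cv2.imwrite("pics/t11.png",c["image"][:,:,::-1])
cv2.imwrite("pics/t11z.png",cv2.resize(c["image"][160:270,80:200,::-1],(720,660))[:600])
c2=vision.capture("scene");W2=cloud(c2);cv2.imwrite("pics/s11z.png",cv2.resize(c2["image"][140:240,380:500,::-1],(720,600)))
W[:, 230:]=np.nan;W[:150]=np.nan;W2[250:]=np.nan;W2[:100]=np.nan;W2[:,:370]=np.nan;W2[:,480:]=np.nan
for lo,hi in [(.005,.0145),(.0145,.024),(.10,.145)]: blobs(W,lo,hi,60)
print()
for lo,hi in [(.004,.012),(.012,.022),(.12,.145)]: blobs(W2,lo,hi,60)
plan((.55,.4333,.22,-6.4))
```

```text
px [498. 229.] 955 xy 0.5960 -0.2701  140x58 yaw -31.8 z 0.0442
px [303. 259.] 778 xy 0.5902 -0.0915  183x91 yaw 42.5 z 0.0441
px [318. 210.] 4812 xy 0.6230 -0.1154  90x40 yaw -4.6 z 0.0443
px [446. 209.] 4938 xy 0.6149 -0.2243  89x41 yaw -4.6 z 0.0443
px [600. 254.] 562 xy 0.5647 -0.3593  73x35 yaw -28.3 z 0.0439
px [223. 179.] 523 xy 0.6259 0.2516  123x29 yaw -0.7 z 0.0080
px [150. 221.] 962 xy 0.5377 0.4305  123x106 yaw 7.9 z 0.0096
px [146. 219.] 401 xy 0.5367 0.4335  70x61 yaw -8.7 z 0.0191
px [125. 206.] 1018 xy 0.5516 0.4323  92x43 yaw -6.4 z 0.1335

px [433. 211.] 460 xy 0.5361 0.4287  111x108 yaw 6.4 z 0.0071
px [425. 244.] 134 xy 0.6008 0.2609  90x25 yaw 6.1 z 0.0069
px [434. 206.] 233 xy 0.5350 0.4290  69x64 yaw -5.8 z 0.0166
px [424. 242.] 175 xy 0.5872 0.2475  130x66 yaw 40.0 z 0.0172
px [443. 169.] 348 xy 0.5497 0.4280  85x45 yaw -4.4 z 0.1304
t 24.4 p [ 0.6192 -0.1146  0.1956] yaw -4.81 tz [-0.0028  0.001  -1.    ] F [-0.092   0.8407 -0.3227] op 0.9142810838242952 q [-20.6  32.4  82.8  -0.   65.   74.2]
to (0.55, 0.4333, 0.22, -6.4) wz 1.59 shift units [ -5.196 -21.473  -0.944]
```

View pics/w11.png

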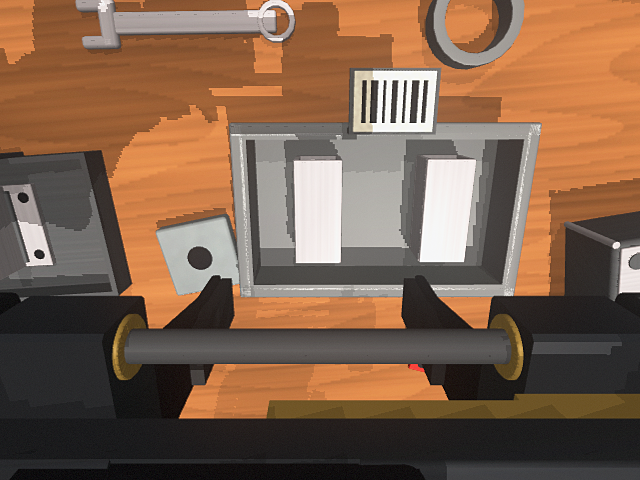

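View pics/t11z.png

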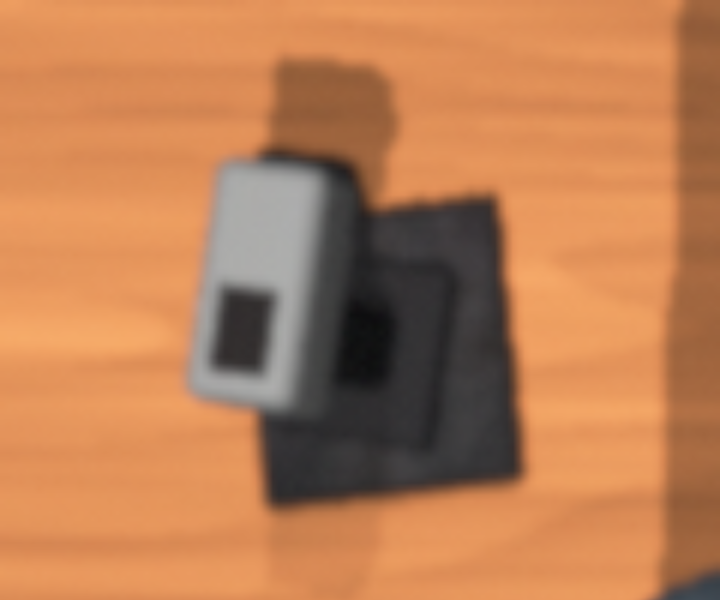

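View pics/s11z.png

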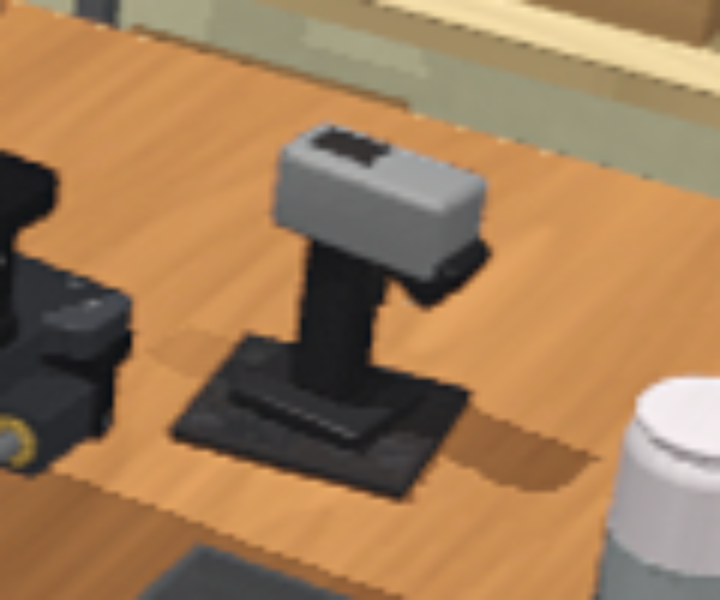

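Both tubes lie flat in the tub and the bracket stands in the tray. The reader faces +x at yaw about -6. Now I go to it.

{"fn": "move_arm", "kwargs": {"moves": [{"hand":80,"x":0,"y":0,"z":-0.5,"wx":0,"wy":0,"wz":1.6},{"hand":80,"x":-0.24,"y":-0.97,"z":-0.5,"wx":0,"wy":0,"wz":0},{"hand":80,"x":-0.24,"y":-0.97,"z":0,"wx":0,"wy":0,"wz":0},{"hand":80,"x":-0.24,"y":-0.97,"z":0,"wx":0,"wy":0,"wz":0},{"hand":80,"x":-0.24,"y":-0.97,"z":0,"wx":0,"wy":0,"wz":0},{"hand":80,"x":-0.24,"y":-0.97,"z":0,"wx":0,"wy":0,"wz":0},{"hand":80,"x":-0.24,"y":-0.97,"z":0,"wx":0,"wy":0,"wz":0},{"hand":80,"x":-0.24,"y":-0.97,"z":0,"wx":0,"wy":0,"wz":0},{"hand":80,"x":-0.24,"y":-0.97,"z":0,"wx":0,"wy":0,"wz":0},{"hand":80,"x":-0.24,"y":-0.97,"z":0,"wx":0,"wy":0,"wz":0},{"hand":80,"x":-0.24,"y":-0.97,"z":0,"wx":0,"wy":0,"wz":0},{"hand":80,"x":-0.24,"y":-0.97,"z":0,"wx":0,"wy":0,"wz":0},{"hand":80,"x":-0.24,"y":-0.97,"z":0,"wx":0,"wy":0,"wz":0},{"hand":80,"x":-0.24,"y":-0.97,"z":0,"wx":0,"wy":0,"wz":0},{"hand":80,"x":-0.24,"y":-0.97,"z":0,"wx":0,"wy":0,"wz":0},{"hand":80,"x":-0.24,"y":-0.97,"z":0,"wx":0,"wy":0,"wz":0},{"hand":80,"x":-0.24,"y":-0.97,"z":0,"wx":0,"wy":0,"wz":0},{"hand":80,"x":0,"y":0,"z":0,"wx":0,"wy":0,"wz":0},{"hand":80,"x":0,"y":0,"z":0,"wx":0,"wy":0,"wz":0},{"hand":80,"x":0,"y":0,"z":0,"wx":0,"wy":0,"wz":0}]}}

```text
time_s: 26.4
position: [0.5683, 0.2805, 0.2219]
tcp_rot: [[0.994, -0.112, -0.0], [-0.112, -0.994, -0.001], [-0.0, 0.001, -1.0]]
force: [0.1, 1.0, 0.6]
opening: 0.916
```

Run:
```python
from h import *
s=bot.read_state();c=vision.capture("wrist");cv2.imwrite(f"pics/w12.png",c["image"][:,:,::-1])
W=cloud(c,wristT(c,s))
for lo,hi in [(.003,.013),(.013,.023),(.125,.14)]: blobs(W,lo,hi,200)
plan((.543,.4325,.22,-6.4))
```

```text
px [422. 128.] 23119 xy 0.6229 0.1750  181x126 yaw 89.3 z 0.0046
px [575. 151.] 618 xy 0.5966 0.0219  96x48 yaw -37.2 z 0.0085
px [191. 235.] 4226 xy 0.5362 0.4318  110x100 yaw 7.2 z 0.0071
px [486. 143.] 1306 xy 0.6228 0.1750  181x126 yaw 89.3 z 0.0182
px [415. 129.] 400 xy 0.6257 0.1839  79x5 yaw -1.4 z 0.0147
px [604. 156.] 5094 xy 0.5819 0.0043  70x68 yaw 7.1 z 0.0153
px [183. 245.] 1874 xy 0.5356 0.4276  68x45 yaw -7.0 z 0.0171
px [109. 263.] 3741 xy 0.5642 0.4313  53x40 yaw -7.2 z 0.1319
t 26.45 p [0.5683 0.2803 0.222 ] yaw -6.48 tz [-0.0003 -0.0004 -1.    ] F [0.2467 0.0482 0.2277] op 0.9217535954436069 q [ 16.2  31.   80.8  -0.   68.3 112.7]
to (0.543, 0.4325, 0.22, -6.4) wz -0.08 shift units [-1.686 -5.935  0.077]
```

View pics/w12.png

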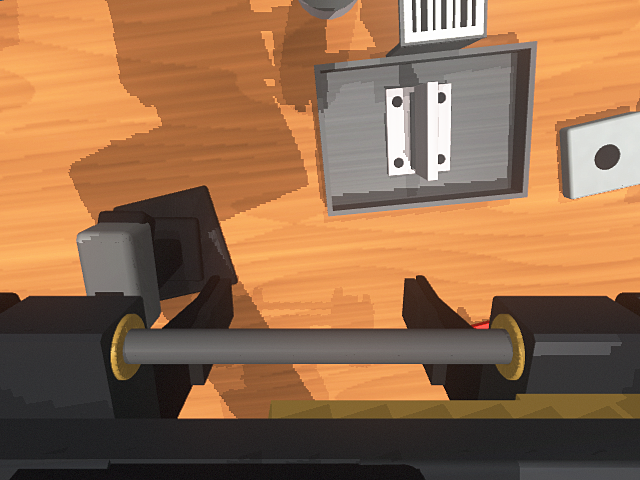

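{"fn": "move_arm", "kwargs": {"moves": [{"hand":80,"x":0,"y":0,"z":0,"wx":0,"wy":0,"wz":0.5},{"hand":80,"x":-0.26,"y":-0.85,"z":0,"wx":0,"wy":0,"wz":0},{"hand":80,"x":-0.26,"y":-0.85,"z":0,"wx":0,"wy":0,"wz":0},{"hand":80,"x":-0.26,"y":-0.85,"z":0,"wx":0,"wy":0,"wz":0},{"hand":80,"x":-0.26,"y":-0.85,"z":0,"wx":0,"wy":0,"wz":0},{"hand":80,"x":-0.26,"y":-0.85,"z":0,"wx":0,"wy":0,"wz":0},{"hand":80,"x":-0.26,"y":-0.85,"z":0,"wx":0,"wy":0,"wz":0},{"hand":80,"x":-0.26,"y":-0.85,"z":0,"wx":0,"wy":0,"wz":0},{"hand":80,"x":0,"y":0,"z":0,"wx":0,"wy":0,"wz":0},{"hand":80,"x":0,"y":0,"z":0,"wx":0,"wy":0,"wz":0},{"hand":80,"x":0,"y":0,"z":0,"wx":0,"wy":0,"wz":0}]}}

```text
time_s: 27.55
position: [0.5412, 0.4332, 0.2219]
tcp_rot: [[0.993, -0.122, -0.0], [-0.122, -0.993, -0.001], [-0.0, 0.001, -1.0]]
force: [-0.7, 0.4, -1.3]
opening: 0.919
```

Run:
```python
from h import *
s=bot.read_state();c=vision.capture("wrist");cv2.imwrite(f"pics/w13.png",c["image"][:,:,::-1])
W=cloud(c,wristT(c,s))
for lo,hi in [(.003,.013),(.013,.023),(.125,.14)]: blobs(W,lo,hi,200)
plan((.541,.434,.094,-7))
```

```text
px [557.  81.] 15486 xy 0.6233 0.1870  142x126 yaw 89.2 z 0.0047
px [481.  87.] 679 xy 0.6246 0.2709  135x2 yaw -0.6 z 0.0082
px [354. 197.] 2639 xy 0.5393 0.4069  110x49 yaw 7.5 z 0.0072
px [276. 196.] 1697 xy 0.5357 0.4797  113x33 yaw -9.9 z 0.0072
px [619. 290.] 341 xy 0.4009 0.1255  56x12 yaw -81.8 z 0.0054
px [414. 390.] 303 xy 0.3036 0.3481  70x14 yaw -85.4 z 0.0096
px [555.   6.] 268 xy 0.6861 0.2099  104x1 yaw 89.3 z 0.0177
px [485.  86.] 752 xy 0.6247 0.2708  135x2 yaw -0.4 z 0.0181
px [585.  76.] 896 xy 0.6258 0.1840  80x6 yaw -1.2 z 0.0166
px [567. 153.] 244 xy 0.5608 0.1947  136x1 yaw 89.3 z 0.0182
px [418. 396.] 466 xy 0.3011 0.3456  72x10 yaw 85.4 z 0.0163
px [315. 224.] 6571 xy 0.5488 0.4341  83x40 yaw -6.7 z 0.1322
t 27.6 p [0.5413 0.4331 0.222 ] yaw -6.99 tz [-0.0002 -0.0006 -1.    ] F [-0.3118  0.2674  0.9797] op 0.91966438185125 q [ 29.5  35.7  71.3  -0.   73.  126.5]
to (0.541, 0.434, 0.094, -7) wz 0.01 shift units [-0.016 -0.036  5.119]
```

View pics/w13.png

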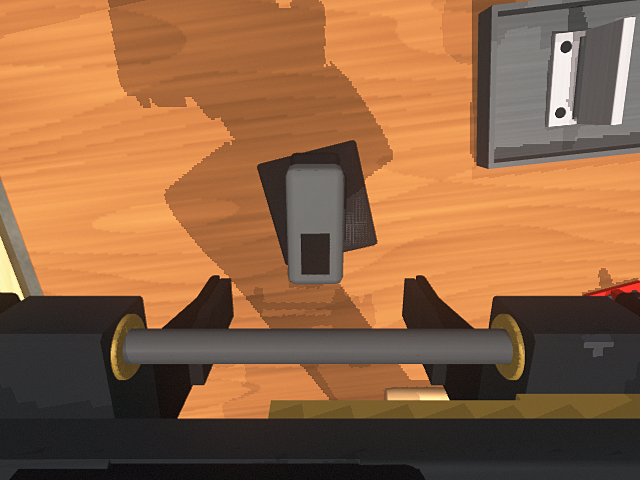

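{"fn": "move_arm", "kwargs": {"moves": [{"hand":80,"x":0.02,"y":-0.05,"z":0.8,"wx":0,"wy":0,"wz":0},{"hand":80,"x":0,"y":0,"z":0.9,"wx":0,"wy":0,"wz":0},{"hand":80,"x":0,"y":0,"z":0.9,"wx":0,"wy":0,"wz":0},{"hand":80,"x":0,"y":0,"z":0.9,"wx":0,"wy":0,"wz":0},{"hand":80,"x":0,"y":0,"z":0.9,"wx":0,"wy":0,"wz":0},{"hand":80,"x":0,"y":0,"z":0.5,"wx":0,"wy":0,"wz":0},{"hand":80,"x":0,"y":0,"z":0.2,"wx":0,"wy":0,"wz":0},{"hand":80,"x":0,"y":0,"z":0,"wx":0,"wy":0,"wz":0},{"hand":80,"x":0,"y":0,"z":0,"wx":0,"wy":0,"wz":0},{"hand":0,"x":0,"y":0,"z":0,"wx":0,"wy":0,"wz":0},{"hand":0,"x":0,"y":0,"z":0,"wx":0,"wy":0,"wz":0},{"hand":0,"x":0,"y":0,"z":0,"wx":0,"wy":0,"wz":0},{"hand":0,"x":0,"y":0,"z":0,"wx":0,"wy":0,"wz":0},{"hand":0,"x":0,"y":0,"z":0,"wx":0,"wy":0,"wz":0},{"hand":0,"x":0,"y":0,"z":0,"wx":0,"wy":0,"wz":0},{"hand":0,"x":0,"y":0,"z":0,"wx":0,"wy":0,"wz":0},{"hand":0,"x":0,"y":0,"z":0,"wx":0,"wy":0,"wz":0}]}}

```text
time_s: 29.3
position: [0.5415, 0.4356, 0.0945]
tcp_rot: [[0.993, -0.12, -0.0], [-0.12, -0.993, -0.0], [-0.0, 0.0, -1.0]]
force: [-0.2, 0.1, 0.3]
opening: 0.455
```

Run:
```python
from h import *
plan()
c=vision.capture("wrist");cv2.imwrite(f"pics/w14.png",c["image"][:,:,::-1])
plan()
```

```text
t 29.3 p [0.5415 0.4356 0.0945] yaw -6.91 tz [-0.0002 -0.0001 -1.    ] F [-0.1714  0.0721  0.2746] op 0.4545962493082853 q [ 29.6  43.9  76.8  -0.   59.3 126.5]
t 29.35 p [0.5415 0.4356 0.0945] yaw -6.91 tz [-0.0002 -0.0002 -1.    ] F [ 0.4324 -0.9093  0.245 ] op 0.4628757109449349 q [ 29.6  43.9  76.8  -0.   59.3 126.5]
```

View pics/w14.png

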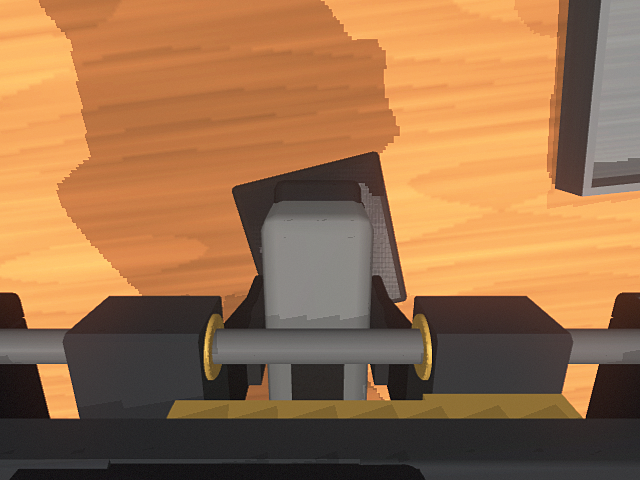

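{"fn": "move_arm", "kwargs": {"moves": [{"hand":0,"x":0,"y":0,"z":-0.3,"wx":0,"wy":0,"wz":0},{"hand":0,"x":0,"y":0,"z":-0.8,"wx":0,"wy":0,"wz":0},{"hand":0,"x":0,"y":0,"z":-0.8,"wx":0,"wy":0,"wz":0},{"hand":0,"x":0,"y":0,"z":-0.8,"wx":0,"wy":0,"wz":0},{"hand":0,"x":0,"y":0,"z":-0.8,"wx":0,"wy":0,"wz":0},{"hand":0,"x":0,"y":0,"z":-0.8,"wx":0,"wy":0,"wz":0},{"hand":0,"x":0,"y":0,"z":-0.3,"wx":0,"wy":0,"wz":0},{"hand":0,"x":0,"y":0,"z":0,"wx":0,"wy":0,"wz":0},{"hand":0,"x":0,"y":0,"z":0,"wx":0,"wy":0,"wz":0},{"hand":0,"x":0,"y":0,"z":0,"wx":0,"wy":0,"wz":0}]}}

```text
time_s: 30.35
position: [0.5406, 0.4351, 0.2078]
tcp_rot: [[0.993, -0.12, -0.003], [-0.12, -0.993, -0.002], [-0.003, 0.002, -1.0]]
force: [-0.5, 0.5, -2.3]
opening: 0.458
```

```bash
cat >> h.py <<'E'
def headtool():
    c=vision.capture("wrist");T=cloud(c,c["hand_eye"])
    t=T.copy(); m=(np.abs(T[...,1])<.03)&(T[...,2]<-.025)&(T[...,2]>-.055)&(T[...,0]>-.05)&(T[...,0]<.07)
    g=c["image"].astype(int)
    p=T[m]; print("head px",m.sum(),"x max %.4f y %.4f %.4f z med %.4f"%(np.percentile(p[:,0],99),np.percentile(p[:,1],1),np.percentile(p[:,1],99),np.median(p[:,2])))
    # plane tilt of top
    A=np.c_[p[:,:2],np.ones(len(p))]; q=np.linalg.lstsq(A,p[:,2],rcond=None)[0]; print("slopes deg",np.degrees(q[:2]))
    return c,T
E
python3 - <<'E'
from h import *
plan((.5947,-.1622,.2054,-7))
c,T=headtool();cv2.imwrite(f"pics/w15.png",c["image"][:,:,::-1])
E
```

```text
t 30.35 p [0.5406 0.4351 0.2078] yaw -6.91 tz [-0.0028 -0.0015 -1.    ] F [-0.4617  0.5261 -2.3216] op 0.45775061675647993 q [ 29.6  36.6  71.9   0.   71.6 126.5]
to (0.5947, -0.1622, 0.2054, -7) wz 0.09 shift units [ 5.059 23.451  0.128]
head px 18899 x max 0.0489 y -0.0275 0.0274 z med -0.0378
slopes deg [3.3312 0.0038]
```

View pics/w15.png

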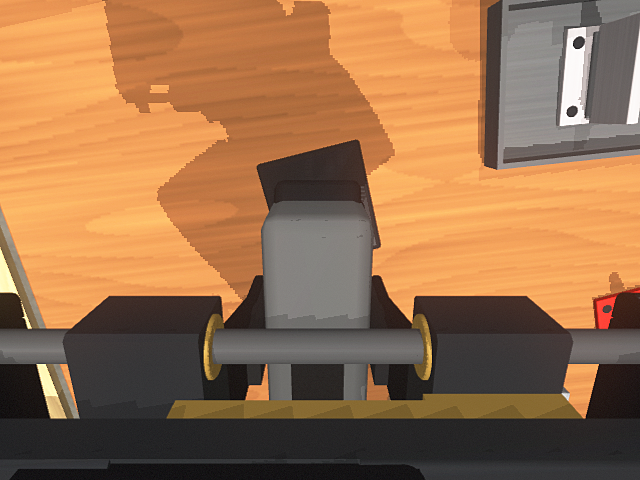

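{"fn": "move_arm", "kwargs": {"moves": [{"hand":0,"x":0.21,"y":0.5,"z":0,"wx":0,"wy":0,"wz":0},{"hand":0,"x":0.21,"y":0.97,"z":0,"wx":0,"wy":0,"wz":0},{"hand":0,"x":0.21,"y":0.97,"z":0,"wx":0,"wy":0,"wz":0},{"hand":0,"x":0.21,"y":0.97,"z":0,"wx":0,"wy":0,"wz":0},{"hand":0,"x":0.21,"y":0.97,"z":0,"wx":0,"wy":0,"wz":0},{"hand":0,"x":0.21,"y":0.97,"z":0,"wx":0,"wy":0,"wz":0},{"hand":0,"x":0.21,"y":0.97,"z":0,"wx":0,"wy":0,"wz":0},{"hand":0,"x":0.21,"y":0.97,"z":0,"wx":0,"wy":0,"wz":0},{"hand":0,"x":0.21,"y":0.97,"z":0,"wx":0,"wy":0,"wz":0},{"hand":0,"x":0.21,"y":0.97,"z":0,"wx":0,"wy":0,"wz":0},{"hand":0,"x":0.21,"y":0.97,"z":0,"wx":0,"wy":0,"wz":0},{"hand":0,"x":0.21,"y":0.97,"z":0,"wx":0,"wy":0,"wz":0},{"hand":0,"x":0.21,"y":0.97,"z":0,"wx":0,"wy":0,"wz":0},{"hand":0,"x":0.21,"y":0.97,"z":0,"wx":0,"wy":0,"wz":0},{"hand":0,"x":0.21,"y":0.97,"z":0,"wx":0,"wy":0,"wz":0},{"hand":0,"x":0.21,"y":0.97,"z":0,"wx":0,"wy":0,"wz":0},{"hand":0,"x":0.21,"y":0.97,"z":0,"wx":0,"wy":0,"wz":0},{"hand":0,"x":0.21,"y":0.97,"z":0,"wx":0,"wy":0,"wz":0},{"hand":0,"x":0.21,"y":0.97,"z":0,"wx":0,"wy":0,"wz":0},{"hand":0,"x":0.21,"y":0.97,"z":0,"wx":0,"wy":0,"wz":0}]}}

```text
time_s: 32.4
position: [0.5883, -0.0487, 0.2092]
tcp_rot: [[0.993, -0.121, -0.001], [-0.121, -0.993, -0.0], [-0.001, 0.0, -1.0]]
force: [0.5, 0.4, -1.9]
opening: 0.453
```

{"fn": "move_arm", "kwargs": {"moves": [{"hand":0,"x":0.21,"y":0.97,"z":0.1,"wx":0,"wy":0,"wz":0},{"hand":0,"x":0.21,"y":0.97,"z":0,"wx":0,"wy":0,"wz":0},{"hand":0,"x":0.21,"y":0.97,"z":0,"wx":0,"wy":0,"wz":0},{"hand":0,"x":0.21,"y":0.97,"z":0,"wx":0,"wy":0,"wz":0},{"hand":0,"x":0,"y":0.6,"z":0,"wx":0,"wy":0,"wz":0},{"hand":0,"x":0,"y":0,"z":0,"wx":0,"wy":0,"wz":0},{"hand":0,"x":0,"y":0,"z":0,"wx":0,"wy":0,"wz":0},{"hand":0,"x":0,"y":0,"z":0,"wx":0,"wy":0,"wz":0},{"hand":0,"x":0,"y":0,"z":0,"wx":0,"wy":0,"wz":0}]}}

```text
time_s: 33.3
position: [0.5961, -0.1592, 0.207]
tcp_rot: [[0.993, -0.119, -0.0], [-0.119, -0.993, 0.0], [-0.0, -0.0, -1.0]]
force: [0.7, -0.3, -2.6]
opening: 0.456
```

```bash
cat >> h.py <<'E'
def aim(name, zlab, tag):
    s=bot.read_state();c=vision.capture("wrist");img=c["image"];cv2.imwrite(f"pics/{tag}.png",img[:,:,::-1])
    T=cloud(c,c["hand_eye"]);W=T@s["tcp_rot"].T+s["position"]
    for lo,hi in [(zlab-.006,zlab+.006)]:
        m=(W[...,2]>lo)&(W[...,2]<hi)&(T[...,0]>.06)
        n,l,st,ce=cv2.connectedComponentsWithStats(m.astype(np.uint8))
        i=1+np.argmax(st[1:,4]); mm=l==i
        r=rect(W,mm);print(name,"top blob (world)",np.round(r,4),"z",np.nanmedian(W[mm][:,2]))
        L=np.array([r[0],r[1],zlab]); 
    R=s["tcp_rot"];Lt=R.T@(L-s["position"])
    w=np.array([.045,0,.0085]);d=np.array([.5,0,.8660])
    v=Lt-w; a=v@d; print("label in tool",Lt,"dist along %.4f"%a,"miss (tool)",v-a*d,"dist",np.linalg.norm(v))
    k=v[2]/d[2]; print("hit point error on label plane (tool xy)",(v-k*d)[:2])
    print("units shift to centre", ((v-k*d)[:2]/.025).round(3))
    return c,W,T,s
E
python3 - <<'E'
from h import *
plan((.5947,-.1622,.2054,-7))
aim("tub",.080,"w16")
headtool()
E
```

```text
t 33.3 p [ 0.5961 -0.1592  0.207 ] yaw -6.82 tz [-0.0004  0.0005 -1.    ] F [ 0.7337 -0.3269 -2.5987] op 0.45590577289169254 q [-25.3  30.6  84.2   0.   65.2  71.5]
to (0.5947, -0.1622, 0.2054, -7) wz 0.18 shift units [-0.04   0.126  0.065]
tub top blob (world) [ 0.7069 -0.175  61.5964 44.2643 85.3378] z 0.07931743576800154
label in tool [0.112  0.0026 0.127 ] dist along 0.1361 miss (tool) [-0.001   0.0026  0.0006] dist 0.13613938333976033
hit point error on label plane (tool xy) [-0.0014  0.0026]
units shift to centre [-0.055  0.105]
head px 18927 x max 0.0489 y -0.0275 0.0275 z med -0.0378
slopes deg [ 3.3698 -0.0279]
```

View pics/w16.png

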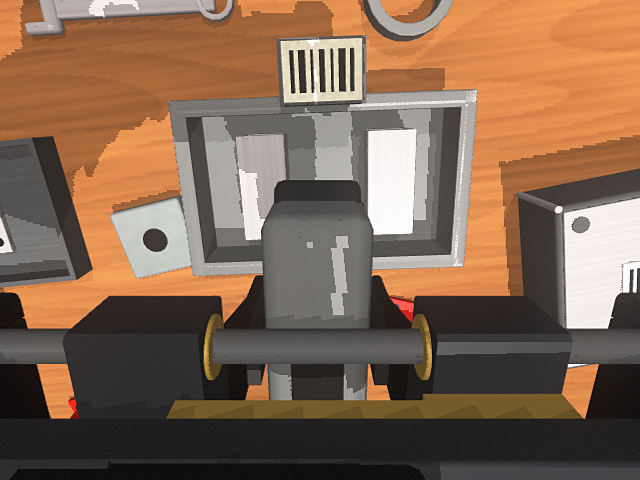

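The tub label sits at (322,72), straight ahead of the reader. I make a small correction and hold.

{"fn": "move_arm", "kwargs": {"moves": [{"hand":0,"x":-0.05,"y":0.11,"z":0,"wx":0,"wy":0,"wz":0},{"hand":0,"x":0,"y":0,"z":0,"wx":0,"wy":0,"wz":0},{"hand":0,"x":0,"y":0,"z":0,"wx":0,"wy":0,"wz":0},{"hand":0,"x":0,"y":0,"z":0,"wx":0,"wy":0,"wz":0},{"hand":0,"x":0,"y":0,"z":0,"wx":0,"wy":0,"wz":0}]}}

```text
time_s: 33.9
position: [0.5947, -0.1631, 0.207]
tcp_rot: [[0.993, -0.12, 0.0], [-0.12, -0.993, 0.0], [0.0, -0.0, -1.0]]
force: [0.8, -0.1, -1.5]
opening: 0.456
```

Run:
```python
from h import *
aim("tub",.080,"w17")
```

```text
tub top blob (world) [ 0.707  -0.1752 62.1803 44.3087 85.3466] z 0.07938650842482367
label in tool [ 0.1129 -0.0015  0.127 ] dist along 0.1366 miss (tool) [-0.0004 -0.0015  0.0002] dist 0.13663102740869573
hit point error on label plane (tool xy) [-0.0005 -0.0015]
units shift to centre [-0.02  -0.059]
```

{"fn": "move_arm", "kwargs": {"moves": [{"hand":0,"x":0,"y":0,"z":0,"wx":0,"wy":0,"wz":0},{"hand":0,"x":0,"y":0,"z":0,"wx":0,"wy":0,"wz":0},{"hand":0,"x":0,"y":0,"z":0,"wx":0,"wy":0,"wz":0},{"hand":0,"x":0,"y":0,"z":0,"wx":0,"wy":0,"wz":0},{"hand":0,"x":0,"y":0,"z":0,"wx":0,"wy":0,"wz":0},{"hand":0,"x":0,"y":0,"z":0,"wx":0,"wy":0,"wz":0},{"hand":0,"x":0,"y":0,"z":0,"wx":0,"wy":0,"wz":0},{"hand":0,"x":0,"y":0,"z":0,"wx":0,"wy":0,"wz":0},{"hand":0,"x":0,"y":0,"z":0,"wx":0,"wy":0,"wz":0},{"hand":0,"x":0,"y":0,"z":0,"wx":0,"wy":0,"wz":0},{"hand":0,"x":0,"y":0,"z":0,"wx":0,"wy":0,"wz":0},{"hand":0,"x":0,"y":0,"z":0,"wx":0,"wy":0,"wz":0},{"hand":0,"x":0,"y":0,"z":0,"wx":0,"wy":0,"wz":0},{"hand":0,"x":0,"y":0,"z":0,"wx":0,"wy":0,"wz":0},{"hand":0,"x":0,"y":0,"z":0,"wx":0,"wy":0,"wz":0},{"hand":0,"x":0,"y":0,"z":0,"wx":0,"wy":0,"wz":0},{"hand":0,"x":0,"y":0,"z":0,"wx":0,"wy":0,"wz":0},{"hand":0,"x":0,"y":0,"z":0,"wx":0,"wy":0,"wz":0}]}}

```text
time_s: 35.75
position: [0.5947, -0.1631, 0.207]
tcp_rot: [[0.993, -0.12, 0.0], [-0.12, -0.993, -0.0], [0.0, 0.0, -1.0]]
force: [0.3, 0.3, -2.0]
opening: 0.457
```

{"fn": "move_arm", "kwargs": {"moves": [{"hand":0,"x":0,"y":0,"z":0,"wx":0,"wy":0,"wz":0},{"hand":0,"x":0,"y":0,"z":0,"wx":0,"wy":0,"wz":0},{"hand":0,"x":0,"y":0,"z":0,"wx":0,"wy":0,"wz":0},{"hand":0,"x":0,"y":0,"z":0,"wx":0,"wy":0,"wz":0},{"hand":0,"x":0,"y":0,"z":0,"wx":0,"wy":0,"wz":0},{"hand":0,"x":0,"y":0,"z":0,"wx":0,"wy":0,"wz":0},{"hand":0,"x":0,"y":0,"z":0,"wx":0,"wy":0,"wz":0},{"hand":0,"x":0,"y":0,"z":0,"wx":0,"wy":0,"wz":0},{"hand":0,"x":0,"y":0,"z":0,"wx":0,"wy":0,"wz":0},{"hand":0,"x":0,"y":0,"z":0,"wx":0,"wy":0,"wz":0},{"hand":0,"x":0,"y":0,"z":0,"wx":0,"wy":0,"wz":0},{"hand":0,"x":0,"y":0,"z":0,"wx":0,"wy":0,"wz":0},{"hand":0,"x":0,"y":0,"z":0,"wx":0,"wy":0,"wz":0},{"hand":0,"x":0,"y":0,"z":0,"wx":0,"wy":0,"wz":0},{"hand":0,"x":0,"y":0,"z":0,"wx":0,"wy":0,"wz":0}]}}

```text
time_s: 37.25
position: [0.5947, -0.1631, 0.207]
tcp_rot: [[0.993, -0.12, 0.0], [-0.12, -0.993, -0.0], [0.0, 0.0, -1.0]]
force: [0.6, 0.1, -1.3]
opening: 0.458
```

Run:
```python
from h import *
aim("tub",.080,"w18")
f=np.array([np.cos(np.radians(-7)),np.sin(np.radians(-7))])
L=np.array([.7121,.1736]);p=L-.1125*f
plan((p[0],p[1],.2054,-7))
```

```text
tub top blob (world) [ 0.7069 -0.1753 62.2926 44.1619 85.3475] z 0.07934812545526909
label in tool [ 0.1129 -0.0014  0.127 ] dist along 0.1366 miss (tool) [-0.0004 -0.0014  0.0002] dist 0.13658205063619794
hit point error on label plane (tool xy) [-0.0006 -0.0014]
units shift to centre [-0.022 -0.056]
t 37.3 p [ 0.5947 -0.1631  0.207 ] yaw -6.90 tz [ 0. -0. -1.] F [ 0.0023  0.0864 -2.5227] op 0.45669017595398304 q [-25.7  30.6  84.3  -0.   65.2  71.2]
to (np.float64(0.6004385579403513), np.float64(0.1873103011330791), 0.2054, -7) wz 0.10 shift units [ -1.479 -13.94    0.064]
```

The tub label was held for 3.4 s with an aiming miss of about 1.5 mm at 13.7 cm. Next is the tray.

{"fn": "move_arm", "kwargs": {"moves": [{"hand":0,"x":-0.1,"y":-0.5,"z":0,"wx":0,"wy":0,"wz":0},{"hand":0,"x":-0.1,"y":-0.93,"z":0,"wx":0,"wy":0,"wz":0},{"hand":0,"x":-0.1,"y":-0.93,"z":0,"wx":0,"wy":0,"wz":0},{"hand":0,"x":-0.1,"y":-0.93,"z":0,"wx":0,"wy":0,"wz":0},{"hand":0,"x":-0.1,"y":-0.93,"z":0,"wx":0,"wy":0,"wz":0},{"hand":0,"x":-0.1,"y":-0.93,"z":0,"wx":0,"wy":0,"wz":0},{"hand":0,"x":-0.1,"y":-0.93,"z":0,"wx":0,"wy":0,"wz":0},{"hand":0,"x":-0.1,"y":-0.93,"z":0,"wx":0,"wy":0,"wz":0},{"hand":0,"x":-0.1,"y":-0.93,"z":0,"wx":0,"wy":0,"wz":0},{"hand":0,"x":-0.1,"y":-0.93,"z":0,"wx":0,"wy":0,"wz":0},{"hand":0,"x":-0.1,"y":-0.93,"z":0,"wx":0,"wy":0,"wz":0},{"hand":0,"x":-0.1,"y":-0.93,"z":0,"wx":0,"wy":0,"wz":0},{"hand":0,"x":-0.1,"y":-0.93,"z":0,"wx":0,"wy":0,"wz":0},{"hand":0,"x":-0.1,"y":-0.93,"z":0,"wx":0,"wy":0,"wz":0},{"hand":0,"x":-0.1,"y":-0.9,"z":0,"wx":0,"wy":0,"wz":0},{"hand":0,"x":0,"y":-0.45,"z":0,"wx":0,"wy":0,"wz":0},{"hand":0,"x":0,"y":0,"z":0,"wx":0,"wy":0,"wz":0},{"hand":0,"x":0,"y":0,"z":0,"wx":0,"wy":0,"wz":0},{"hand":0,"x":0,"y":0,"z":0,"wx":0,"wy":0,"wz":0},{"hand":0,"x":0,"y":0,"z":0,"wx":0,"wy":0,"wz":0}]}}

```text
time_s: 39.3
position: [0.5994, 0.1863, 0.207]
tcp_rot: [[0.993, -0.122, -0.0], [-0.122, -0.993, -0.0], [-0.0, 0.0, -1.0]]
force: [0.4, -0.1, -2.5]
opening: 0.459
```

Run:
```python
from h import *
aim("tray",.080,"w19")
plan()
```

```text
tray top blob (world) [ 0.7125  0.1748 62.0337 44.2223 89.176 ] z 0.07935230832008355
label in tool [ 0.1136 -0.0023  0.127 ] dist along 0.1369 miss (tool) [ 0.0001 -0.0023 -0.0001] dist 0.13695187167152878
hit point error on label plane (tool xy) [ 0.0002 -0.0023]
units shift to centre [ 0.008 -0.094]
t 39.35 p [0.5994 0.1864 0.207 ] yaw -6.99 tz [-0.0002 -0.0002 -1.    ] F [ 0.6219 -0.4571 -2.0249] op 0.45672176772750145 q [  7.1  31.4  82.6  -0.   66.  104.1]
```

View pics/w19.png

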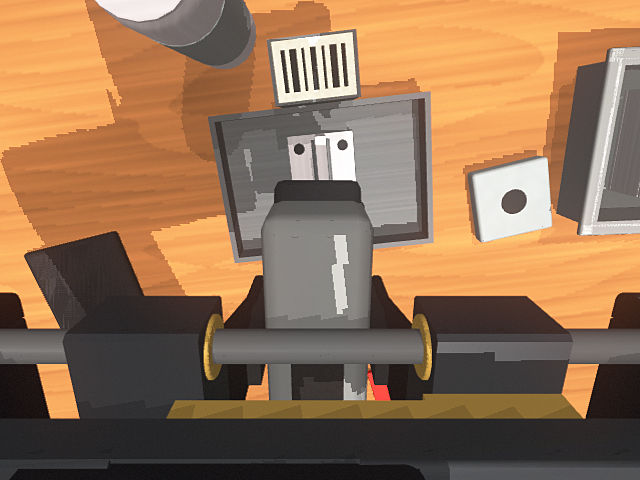

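The tray label is at (314,68), with a 2.3 mm offset. I correct it and hold.

{"fn": "move_arm", "kwargs": {"moves": [{"hand":0,"x":0,"y":-0.08,"z":0,"wx":0,"wy":0,"wz":0},{"hand":0,"x":0,"y":0,"z":0,"wx":0,"wy":0,"wz":0},{"hand":0,"x":0,"y":0,"z":0,"wx":0,"wy":0,"wz":0},{"hand":0,"x":0,"y":0,"z":0,"wx":0,"wy":0,"wz":0},{"hand":0,"x":0,"y":0,"z":0,"wx":0,"wy":0,"wz":0},{"hand":0,"x":0,"y":0,"z":0,"wx":0,"wy":0,"wz":0},{"hand":0,"x":0,"y":0,"z":0,"wx":0,"wy":0,"wz":0},{"hand":0,"x":0,"y":0,"z":0,"wx":0,"wy":0,"wz":0},{"hand":0,"x":0,"y":0,"z":0,"wx":0,"wy":0,"wz":0},{"hand":0,"x":0,"y":0,"z":0,"wx":0,"wy":0,"wz":0},{"hand":0,"x":0,"y":0,"z":0,"wx":0,"wy":0,"wz":0},{"hand":0,"x":0,"y":0,"z":0,"wx":0,"wy":0,"wz":0},{"hand":0,"x":0,"y":0,"z":0,"wx":0,"wy":0,"wz":0},{"hand":0,"x":0,"y":0,"z":0,"wx":0,"wy":0,"wz":0},{"hand":0,"x":0,"y":0,"z":0,"wx":0,"wy":0,"wz":0},{"hand":0,"x":0,"y":0,"z":0,"wx":0,"wy":0,"wz":0},{"hand":0,"x":0,"y":0,"z":0,"wx":0,"wy":0,"wz":0},{"hand":0,"x":0,"y":0,"z":0,"wx":0,"wy":0,"wz":0},{"hand":0,"x":0,"y":0,"z":0,"wx":0,"wy":0,"wz":0},{"hand":0,"x":0,"y":0,"z":0,"wx":0,"wy":0,"wz":0}]}}

```text
time_s: 41.35
position: [0.5996, 0.1894, 0.207]
tcp_rot: [[0.993, -0.12, -0.0], [-0.12, -0.993, -0.0], [0.0, 0.0, -1.0]]
force: [0.0, -0.1, -1.5]
opening: 0.457
```

{"fn": "move_arm", "kwargs": {"moves": [{"hand":0,"x":0,"y":0,"z":0,"wx":0,"wy":0,"wz":0},{"hand":0,"x":0,"y":0,"z":0,"wx":0,"wy":0,"wz":0},{"hand":0,"x":0,"y":0,"z":0,"wx":0,"wy":0,"wz":0},{"hand":0,"x":0,"y":0,"z":0,"wx":0,"wy":0,"wz":0},{"hand":0,"x":0,"y":0,"z":0,"wx":0,"wy":0,"wz":0},{"hand":0,"x":0,"y":0,"z":0,"wx":0,"wy":0,"wz":0},{"hand":0,"x":0,"y":0,"z":0,"wx":0,"wy":0,"wz":0},{"hand":0,"x":0,"y":0,"z":0,"wx":0,"wy":0,"wz":0},{"hand":0,"x":0,"y":0,"z":0,"wx":0,"wy":0,"wz":0},{"hand":0,"x":0,"y":0,"z":0,"wx":0,"wy":0,"wz":0},{"hand":0,"x":0,"y":0,"z":0,"wx":0,"wy":0,"wz":0},{"hand":0,"x":0,"y":0,"z":0,"wx":0,"wy":0,"wz":0},{"hand":0,"x":0,"y":0,"z":0,"wx":0,"wy":0,"wz":0},{"hand":0,"x":0,"y":0,"z":0,"wx":0,"wy":0,"wz":0},{"hand":0,"x":0,"y":0,"z":0,"wx":0,"wy":0,"wz":0},{"hand":0,"x":0,"y":0,"z":0,"wx":0,"wy":0,"wz":0}]}}

```text
time_s: 42.95
position: [0.5996, 0.1894, 0.207]
tcp_rot: [[0.993, -0.12, -0.0], [-0.12, -0.993, 0.0], [-0.0, -0.0, -1.0]]
force: [0.0, 0.0, -1.4]
opening: 0.457
```

Run:
```python
from h import *
aim("tray",.080,"w20")
f=np.array([np.cos(np.radians(-7)),np.sin(np.radians(-7))])
L=np.array([.511,-.4376]);p=L-.1125*f;print(p,np.linalg.norm(p))
plan((p[0],p[1],.198,-7))
```

```text
tray top blob (world) [ 0.7124  0.1747 62.0646 44.1809 89.2834] z 0.07930874439442875
label in tool [0.1138 0.0009 0.127 ] dist along 0.1370 miss (tool) [ 0.0003  0.0009 -0.0002] dist 0.13702392932276808
hit point error on label plane (tool xy) [0.0004 0.0009]
units shift to centre [0.016 0.038]
[ 0.3993 -0.4239] 0.5823690931560226
t 43.0 p [0.5996 0.1894 0.207 ] yaw -6.90 tz [ 0.  0. -1.] F [ 0.8564  0.4814 -1.5469] op 0.45320521749380416 q [  7.4  31.5  82.4   0.   66.1 104.3]
to (np.float64(0.3993385579403513), np.float64(-0.4238896988669209), 0.198, -7) wz 0.10 shift units [-4.96  25.324  0.36 ]
```

The tray label was held for 3.5 s with a miss of about 1 mm. On to the housing.

{"fn": "move_arm", "kwargs": {"moves": [{"hand":0,"x":-0.19,"y":0.6,"z":0,"wx":0,"wy":0,"wz":0},{"hand":0,"x":-0.19,"y":0.97,"z":0,"wx":0,"wy":0,"wz":0},{"hand":0,"x":-0.19,"y":0.97,"z":0,"wx":0,"wy":0,"wz":0},{"hand":0,"x":-0.19,"y":0.97,"z":0,"wx":0,"wy":0,"wz":0},{"hand":0,"x":-0.19,"y":0.97,"z":0,"wx":0,"wy":0,"wz":0},{"hand":0,"x":-0.19,"y":0.97,"z":0,"wx":0,"wy":0,"wz":0},{"hand":0,"x":-0.19,"y":0.97,"z":0,"wx":0,"wy":0,"wz":0},{"hand":0,"x":-0.19,"y":0.97,"z":0,"wx":0,"wy":0,"wz":0},{"hand":0,"x":-0.19,"y":0.97,"z":0,"wx":0,"wy":0,"wz":0},{"hand":0,"x":-0.19,"y":0.97,"z":0,"wx":0,"wy":0,"wz":0},{"hand":0,"x":-0.19,"y":0.97,"z":0,"wx":0,"wy":0,"wz":0},{"hand":0,"x":-0.19,"y":0.97,"z":0,"wx":0,"wy":0,"wz":0},{"hand":0,"x":-0.19,"y":0.97,"z":0,"wx":0,"wy":0,"wz":0},{"hand":0,"x":-0.19,"y":0.97,"z":0,"wx":0,"wy":0,"wz":0},{"hand":0,"x":-0.19,"y":0.97,"z":0,"wx":0,"wy":0,"wz":0},{"hand":0,"x":-0.19,"y":0.97,"z":0,"wx":0,"wy":0,"wz":0},{"hand":0,"x":-0.19,"y":0.97,"z":0,"wx":0,"wy":0,"wz":0},{"hand":0,"x":-0.19,"y":0.97,"z":0,"wx":0,"wy":0,"wz":0},{"hand":0,"x":-0.19,"y":0.97,"z":0,"wx":0,"wy":0,"wz":0},{"hand":0,"x":-0.19,"y":0.97,"z":0,"wx":0,"wy":0,"wz":0}]}}

```text
time_s: 45.0
position: [0.4466, -0.2727, 0.2072]
tcp_rot: [[0.993, -0.121, -0.0], [-0.121, -0.993, -0.0], [-0.0, 0.0, -1.0]]
force: [-0.3, 0.2, -2.0]
opening: 0.459
```

{"fn": "move_arm", "kwargs": {"moves": [{"hand":0,"x":-0.19,"y":0.97,"z":0,"wx":0,"wy":0,"wz":0},{"hand":0,"x":-0.19,"y":0.97,"z":0,"wx":0,"wy":0,"wz":0},{"hand":0,"x":-0.19,"y":0.97,"z":0,"wx":0,"wy":0,"wz":0},{"hand":0,"x":-0.19,"y":0.97,"z":0,"wx":0,"wy":0,"wz":0},{"hand":0,"x":-0.19,"y":0.97,"z":0.16,"wx":0,"wy":0,"wz":0},{"hand":0,"x":-0.19,"y":0.97,"z":0.2,"wx":0,"wy":0,"wz":0},{"hand":0,"x":0,"y":0.45,"z":0,"wx":0,"wy":0,"wz":0},{"hand":0,"x":0,"y":0,"z":0,"wx":0,"wy":0,"wz":0},{"hand":0,"x":0,"y":0,"z":0,"wx":0,"wy":0,"wz":0},{"hand":0,"x":0,"y":0,"z":0,"wx":0,"wy":0,"wz":0},{"hand":0,"x":0,"y":0,"z":0,"wx":0,"wy":0,"wz":0}]}}

```text
time_s: 46.1
position: [0.4013, -0.4225, 0.1982]
tcp_rot: [[0.993, -0.119, -0.0], [-0.119, -0.993, 0.0], [-0.0, -0.0, -1.0]]
force: [-0.1, 0.3, -1.8]
opening: 0.455
```

Run:
```python
from h import *
c,W,T,s=aim("housing",.071,"w21")
img=c["image"].astype(int)
# black bars within the top
g=img.max(2); m=(g<90)&(np.abs(W[...,2]-.071)<.008)&(np.hypot(W[...,0]-.511,W[...,1]+.4376)<.045)
print(m.sum(), rect(W,m))
r=rect(W,m);R=s["tcp_rot"];L=R.T@(np.array([r[0],r[1],.071])-s["position"]);v=L-[.045,0,.0085];k=v[2]/.866
print("by bars: err",v[0]-.5*k,v[1],"dist",np.linalg.norm(v))
plan((.3993,-.4239,.198,-7))
```

```text
housing top blob (world) [  0.5084  -0.4387 181.7395  96.679   83.1731] z 0.06947635486891279
label in tool [0.1083 0.0034 0.1272] dist along 0.1344 miss (tool) [-0.0039  0.0034  0.0022] dist 0.13456779294457918
hit point error on label plane (tool xy) [-0.0052  0.0034]
units shift to centre [-0.207  0.136]
1188 (0.5116976623535157, -0.43812664794921874, 44.53416442871094, 27.85750389099121, -84.75654458999634)
by bars: err -0.002009519924814074 0.002502795316415279 dist 0.13606573632924487
t 46.15 p [ 0.4013 -0.4226  0.1982] yaw -6.83 tz [ 0.      0.0002 -1.    ] F [-0.6371 -0.2132 -1.7884] op 0.45634723524691756 q [-57.5  28.6  89.7   0.   61.6  39.4]
to (0.3993, -0.4239, 0.198, -7) wz 0.17 shift units [-0.073  0.059  0.009]
```

View pics/w21.png

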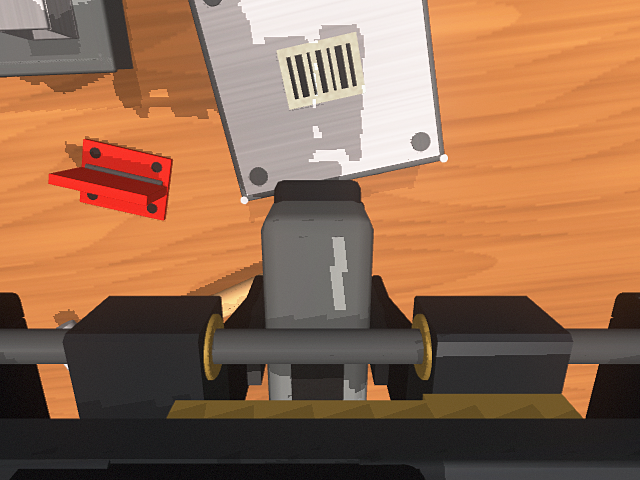

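The label on the housing is at (320,70). By its bars, the aim is off by (-2, +2.5) mm. I correct and check before holding.

{"fn": "move_arm", "kwargs": {"moves": [{"hand":0,"x":-0.07,"y":0.06,"z":0,"wx":0,"wy":0,"wz":0},{"hand":0,"x":0,"y":0,"z":0,"wx":0,"wy":0,"wz":0},{"hand":0,"x":0,"y":0,"z":0,"wx":0,"wy":0,"wz":0},{"hand":0,"x":0,"y":0,"z":0,"wx":0,"wy":0,"wz":0},{"hand":0,"x":0,"y":0,"z":0,"wx":0,"wy":0,"wz":0}]}}

```text
time_s: 46.65
position: [0.399, -0.425, 0.198]
tcp_rot: [[0.993, -0.12, -0.0], [-0.12, -0.993, 0.0], [-0.0, -0.0, -1.0]]
force: [-0.3, -0.0, -2.0]
opening: 0.461
```

```bash
cat > hb.py <<'E'
from h import *
s=bot.read_state();c=vision.capture("wrist");W=cloud(c,wristT(c,s))
g=c["image"].astype(int).max(2); m=(g<90)&(np.abs(W[...,2]-.071)<.008)&(np.hypot(W[...,0]-.511,W[...,1]+.4376)<.045)
r=rect(W,m);R=s["tcp_rot"];L=R.T@(np.array([r[0],r[1],.071])-s["position"]);v=L-[.045,0,.0085];k=v[2]/.866
print(r,"by bars: err",v[0]-.5*k,v[1],"dist",np.linalg.norm(v))
plan((.5415,.4351,.207,-6.9))
E
python3 hb.py
```

```text
(0.5115692138671875, -0.43808587646484376, 44.41880798339844, 27.8115234375, -84.5882043838501) by bars: err -5.468562262370136e-05 -0.0005021547442507999 dist 0.1367592986961041
t 46.7 p [ 0.399 -0.425  0.198] yaw -6.91 tz [-0.      0.0001 -1.    ] F [ 0.2115 -0.3426 -1.6879] op 0.4572723735704355 q [-57.8  28.7  89.7   0.   61.6  39.1]
to (0.5415, 0.4351, 0.207, -6.9) wz -0.01 shift units [  1.526 -34.839  -0.359]
```

{"fn": "move_arm", "kwargs": {"moves": [{"hand":0,"x":0,"y":0,"z":0,"wx":0,"wy":0,"wz":0},{"hand":0,"x":0,"y":0,"z":0,"wx":0,"wy":0,"wz":0},{"hand":0,"x":0,"y":0,"z":0,"wx":0,"wy":0,"wz":0},{"hand":0,"x":0,"y":0,"z":0,"wx":0,"wy":0,"wz":0},{"hand":0,"x":0,"y":0,"z":0,"wx":0,"wy":0,"wz":0},{"hand":0,"x":0,"y":0,"z":0,"wx":0,"wy":0,"wz":0},{"hand":0,"x":0,"y":0,"z":0,"wx":0,"wy":0,"wz":0},{"hand":0,"x":0,"y":0,"z":0,"wx":0,"wy":0,"wz":0},{"hand":0,"x":0,"y":0,"z":0,"wx":0,"wy":0,"wz":0},{"hand":0,"x":0,"y":0,"z":0,"wx":0,"wy":0,"wz":0},{"hand":0,"x":0,"y":0,"z":0,"wx":0,"wy":0,"wz":0},{"hand":0,"x":0,"y":0,"z":0,"wx":0,"wy":0,"wz":0},{"hand":0,"x":0,"y":0,"z":0,"wx":0,"wy":0,"wz":0},{"hand":0,"x":0,"y":0,"z":0,"wx":0,"wy":0,"wz":0},{"hand":0,"x":0,"y":0,"z":0,"wx":0,"wy":0,"wz":0},{"hand":0,"x":0,"y":0,"z":0,"wx":0,"wy":0,"wz":0},{"hand":0,"x":0,"y":0,"z":0,"wx":0,"wy":0,"wz":0},{"hand":0,"x":0,"y":0,"z":0,"wx":0,"wy":0,"wz":0}]}}

```text
time_s: 48.5
position: [0.399, -0.425, 0.198]
tcp_rot: [[0.993, -0.12, -0.0], [-0.12, -0.993, 0.0], [-0.0, -0.0, -1.0]]
force: [0.1, 0.8, -1.8]
opening: 0.459
```

{"fn": "move_arm", "kwargs": {"moves": [{"hand":0,"x":0,"y":0,"z":0,"wx":0,"wy":0,"wz":0},{"hand":0,"x":0,"y":0,"z":0,"wx":0,"wy":0,"wz":0},{"hand":0,"x":0,"y":0,"z":0,"wx":0,"wy":0,"wz":0},{"hand":0,"x":0,"y":0,"z":0,"wx":0,"wy":0,"wz":0},{"hand":0,"x":0,"y":0,"z":0,"wx":0,"wy":0,"wz":0},{"hand":0,"x":0,"y":0,"z":0,"wx":0,"wy":0,"wz":0},{"hand":0,"x":0,"y":0,"z":0,"wx":0,"wy":0,"wz":0},{"hand":0,"x":0,"y":0,"z":0,"wx":0,"wy":0,"wz":0},{"hand":0,"x":0,"y":0,"z":0,"wx":0,"wy":0,"wz":0},{"hand":0,"x":0,"y":0,"z":0,"wx":0,"wy":0,"wz":0},{"hand":0,"x":0,"y":0,"z":0,"wx":0,"wy":0,"wz":0},{"hand":0,"x":0,"y":0,"z":0,"wx":0,"wy":0,"wz":0},{"hand":0,"x":0,"y":0,"z":0,"wx":0,"wy":0,"wz":0},{"hand":0,"x":0,"y":0,"z":0,"wx":0,"wy":0,"wz":0},{"hand":0,"x":0,"y":0,"z":0,"wx":0,"wy":0,"wz":0}]}}

```text
time_s: 50.0
position: [0.399, -0.425, 0.198]
tcp_rot: [[0.993, -0.12, 0.0], [-0.12, -0.993, 0.0], [0.0, -0.0, -1.0]]
force: [-0.3, 0.1, -3.0]
opening: 0.454
```

```bash
python3 hb.py
python3 - <<'E'
from h import *
# TCP at grasp (.5415,.4356) with foot (.5366,.4350); pad centre (.5362,.4318)
headtool()
E
```

```text
(0.5115856323242187, -0.43805239868164064, 44.385841369628906, 27.680585861206055, -84.82809257507324) by bars: err -8.867586896338375e-05 -0.0005553392313837553 dist 0.1367806913808736
t 50.05 p [ 0.399  -0.4249  0.198 ] yaw -6.91 tz [-0.  0. -1.] F [-0.373  -0.2554 -2.0811] op 0.4606807897454654 q [-57.8  28.7  89.7   0.   61.6  39.1]
to (0.5415, 0.4351, 0.207, -6.9) wz -0.01 shift units [  1.526 -34.838  -0.358]
head px 18920 x max 0.0489 y -0.0275 0.0274 z med -0.0378
slopes deg [ 3.3678 -0.0839]
```

Run:
```python
from h import *
for n in ["top","scene"]:
    c=vision.capture(n);W=cloud(c);im=c["image"].astype(int)
    m=(im.max(2)<90)&(np.hypot(W[...,0]-.536,W[...,1]-.43)<.085)&(np.abs(W[...,2])<.02)
    print(n,m.sum(),rect(W,m),np.nanmedian(W[m],0))
cv2.imwrite("pics/s22.png",c["image"][:,:,::-1])
```

```text
top 1923 (0.5353125, 0.43197720336914064, 105.94577026367188, 96.75627136230469, 6.836070537567139) [0.5353 0.4317 0.0098]
scene 813 (0.5374971923828125, 0.42913214111328124, 113.06758880615234, 107.10961151123047, -82.82824659347534) [0.5395 0.4233 0.0067]
```

View pics/s22.png

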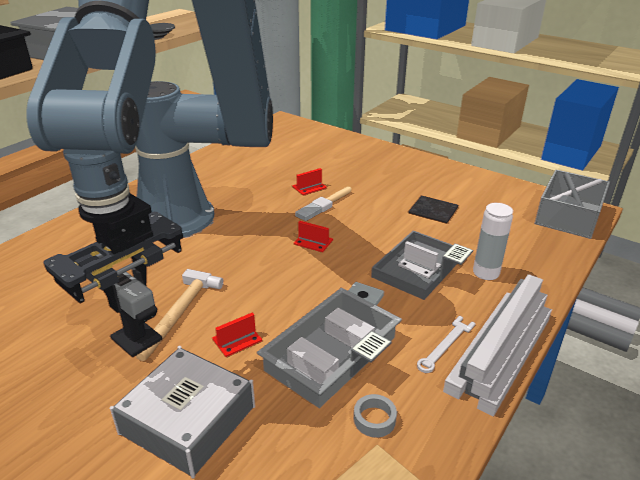

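{"fn": "move_arm", "kwargs": {"moves": [{"hand":0,"x":0.04,"y":-0.5,"z":-0.2,"wx":0,"wy":0,"wz":0},{"hand":0,"x":0.04,"y":-0.97,"z":-0.2,"wx":0,"wy":0,"wz":0},{"hand":0,"x":0.04,"y":-0.97,"z":0,"wx":0,"wy":0,"wz":0},{"hand":0,"x":0.04,"y":-0.97,"z":0,"wx":0,"wy":0,"wz":0},{"hand":0,"x":0.04,"y":-0.97,"z":0,"wx":0,"wy":0,"wz":0},{"hand":0,"x":0.04,"y":-0.97,"z":0,"wx":0,"wy":0,"wz":0},{"hand":0,"x":0.04,"y":-0.97,"z":0,"wx":0,"wy":0,"wz":0},{"hand":0,"x":0.04,"y":-0.97,"z":0,"wx":0,"wy":0,"wz":0},{"hand":0,"x":0.04,"y":-0.97,"z":0,"wx":0,"wy":0,"wz":0},{"hand":0,"x":0.04,"y":-0.97,"z":0,"wx":0,"wy":0,"wz":0},{"hand":0,"x":0.04,"y":-0.97,"z":0,"wx":0,"wy":0,"wz":0},{"hand":0,"x":0.04,"y":-0.97,"z":0,"wx":0,"wy":0,"wz":0},{"hand":0,"x":0.04,"y":-0.97,"z":0,"wx":0,"wy":0,"wz":0},{"hand":0,"x":0.04,"y":-0.97,"z":0,"wx":0,"wy":0,"wz":0},{"hand":0,"x":0.04,"y":-0.97,"z":0,"wx":0,"wy":0,"wz":0},{"hand":0,"x":0.04,"y":-0.97,"z":0,"wx":0,"wy":0,"wz":0},{"hand":0,"x":0.04,"y":-0.97,"z":0,"wx":0,"wy":0,"wz":0},{"hand":0,"x":0.04,"y":-0.97,"z":0,"wx":0,"wy":0,"wz":0},{"hand":0,"x":0.04,"y":-0.97,"z":0,"wx":0,"wy":0,"wz":0},{"hand":0,"x":0.04,"y":-0.97,"z":0,"wx":0,"wy":0,"wz":0}]}}

```text
time_s: 52.2
position: [0.4743, 0.0451, 0.2086]
tcp_rot: [[0.993, -0.119, -0.0], [-0.119, -0.993, 0.001], [-0.0, -0.001, -1.0]]
force: [0.1, -0.4, -2.2]
opening: 0.459
```

Run:
```python
from h import *
plan((.5415,.4325,.207,-6.9))
```

```text
t 52.2 p [0.4743 0.0451 0.2086] yaw -6.84 tz [-0.0002  0.0006 -1.    ] F [ 0.0943 -0.4356 -2.2019] op 0.4590961321259097 q [ -8.1  20.  103.8   0.   56.2  88.8]
to (0.5415, 0.4325, 0.207, -6.9) wz 0.06 shift units [  0.809 -15.706   0.073]
```

{"fn": "move_arm", "kwargs": {"moves": [{"hand":0,"x":0.05,"y":-0.97,"z":0,"wx":0,"wy":0,"wz":0},{"hand":0,"x":0.05,"y":-0.97,"z":0,"wx":0,"wy":0,"wz":0},{"hand":0,"x":0.05,"y":-0.97,"z":0,"wx":0,"wy":0,"wz":0},{"hand":0,"x":0.05,"y":-0.97,"z":0,"wx":0,"wy":0,"wz":0},{"hand":0,"x":0.05,"y":-0.97,"z":0,"wx":0,"wy":0,"wz":0},{"hand":0,"x":0.05,"y":-0.97,"z":0,"wx":0,"wy":0,"wz":0},{"hand":0,"x":0.05,"y":-0.97,"z":0,"wx":0,"wy":0,"wz":0},{"hand":0,"x":0.05,"y":-0.97,"z":0,"wx":0,"wy":0,"wz":0},{"hand":0,"x":0.05,"y":-0.97,"z":0,"wx":0,"wy":0,"wz":0},{"hand":0,"x":0.05,"y":-0.97,"z":0,"wx":0,"wy":0,"wz":0},{"hand":0,"x":0.05,"y":-0.97,"z":0,"wx":0,"wy":0,"wz":0},{"hand":0,"x":0.05,"y":-0.97,"z":0,"wx":0,"wy":0,"wz":0},{"hand":0,"x":0.05,"y":-0.97,"z":0,"wx":0,"wy":0,"wz":0},{"hand":0,"x":0.05,"y":-0.97,"z":0,"wx":0,"wy":0,"wz":0},{"hand":0,"x":0.05,"y":-0.97,"z":0,"wx":0,"wy":0,"wz":0},{"hand":0,"x":0,"y":-0.7,"z":0,"wx":0,"wy":0,"wz":0},{"hand":0,"x":0,"y":0,"z":0,"wx":0,"wy":0,"wz":0},{"hand":0,"x":0,"y":0,"z":0,"wx":0,"wy":0,"wz":0},{"hand":0,"x":0,"y":0,"z":0,"wx":0,"wy":0,"wz":0},{"hand":0,"x":0,"y":0,"z":0,"wx":0,"wy":0,"wz":0}]}}

```text
time_s: 54.2
position: [0.5397, 0.4178, 0.2082]
tcp_rot: [[0.993, -0.121, -0.001], [-0.121, -0.993, -0.0], [-0.0, 0.001, -1.0]]
force: [-0.6, -0.3, -1.5]
opening: 0.457
```

Run:
```python
from h import *
plan((.5408,.4313,.0955,-6.9))
c=vision.capture("wrist");cv2.imwrite("pics/w23.png",c["image"][:,:,::-1])
c=vision.capture("scene");cv2.imwrite("pics/s23.png",cv2.resize(c["image"][100:240,360:528,::-1],(720,600)))
```

```text
t 54.2 p [0.5397 0.4178 0.2082] yaw -6.95 tz [-0.0005 -0.0005 -1.    ] F [-0.6017 -0.2897 -1.4528] op 0.4571207278237017 q [ 28.4  35.6  73.9  -0.   70.5 125.3]
to (0.5408, 0.4313, 0.0955, -6.9) wz -0.05 shift units [-0.019 -0.542  4.508]
```

View pics/s23.png

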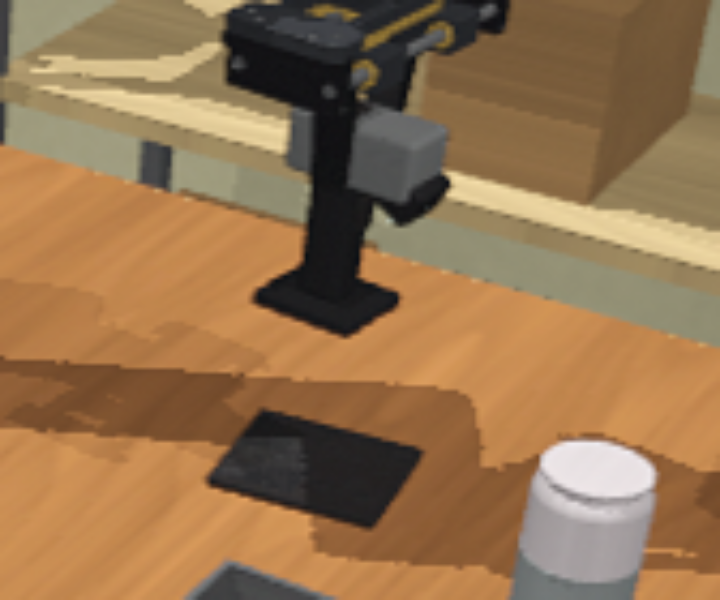

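{"fn": "move_arm", "kwargs": {"moves": [{"hand":0,"x":-0.02,"y":-0.5,"z":0,"wx":0,"wy":0,"wz":0},{"hand":0,"x":0,"y":0,"z":0.7,"wx":0,"wy":0,"wz":0},{"hand":0,"x":0,"y":0,"z":0.8,"wx":0,"wy":0,"wz":0},{"hand":0,"x":0,"y":0,"z":0.8,"wx":0,"wy":0,"wz":0},{"hand":0,"x":0,"y":0,"z":0.8,"wx":0,"wy":0,"wz":0},{"hand":0,"x":0,"y":0,"z":0.7,"wx":0,"wy":0,"wz":0},{"hand":0,"x":0,"y":0,"z":0.4,"wx":0,"wy":0,"wz":0},{"hand":0,"x":0,"y":0,"z":0,"wx":0,"wy":0,"wz":0},{"hand":0,"x":0,"y":0,"z":0,"wx":0,"wy":0,"wz":0},{"hand":0,"x":0,"y":0,"z":0,"wx":0,"wy":0,"wz":0},{"hand":0,"x":0,"y":0,"z":0,"wx":0,"wy":0,"wz":0}]}}

```text
time_s: 55.4
position: [0.5419, 0.4316, 0.1043]
tcp_rot: [[0.993, -0.12, 0.002], [-0.12, -0.993, 0.001], [0.002, -0.001, -1.0]]
force: [-0.3, -0.6, -1.7]
opening: 0.457
```

Run:
```python
from h import *
plan((.5408,.4313,.0955,-6.9))
```

```text
t 55.4 p [0.5419 0.4316 0.1043] yaw -6.90 tz [ 0.002   0.0012 -1.    ] F [-0.3041 -0.5586 -1.7145] op 0.45699973072604183 q [ 29.3  43.   77.    0.   59.9 126.2]
to (0.5408, 0.4313, 0.0955, -6.9) wz -0.00 shift units [-0.043  0.019  0.351]
```

{"fn": "move_arm", "kwargs": {"moves": [{"hand":0,"x":-0.04,"y":0.02,"z":0.15,"wx":0,"wy":0,"wz":0},{"hand":0,"x":0,"y":0,"z":0.15,"wx":0,"wy":0,"wz":0},{"hand":0,"x":0,"y":0,"z":0,"wx":0,"wy":0,"wz":0},{"hand":0,"x":0,"y":0,"z":0,"wx":0,"wy":0,"wz":0},{"hand":0,"x":0,"y":0,"z":0,"wx":0,"wy":0,"wz":0}]}}

```text
time_s: 55.9
position: [0.5402, 0.4308, 0.0955]
tcp_rot: [[0.993, -0.12, 0.0], [-0.12, -0.993, 0.0], [0.0, -0.0, -1.0]]
force: [0.7, 0.3, -2.4]
opening: 0.458
```

{"fn": "move_arm", "kwargs": {"moves": [{"hand":0,"x":0,"y":0,"z":0.03,"wx":0,"wy":0,"wz":0},{"hand":0,"x":0,"y":0,"z":0,"wx":0,"wy":0,"wz":0},{"hand":0,"x":0,"y":0,"z":0,"wx":0,"wy":0,"wz":0},{"hand":0,"x":0,"y":0,"z":0,"wx":0,"wy":0,"wz":0}]}}

```text
time_s: 56.3
position: [0.5402, 0.4308, 0.0948]
tcp_rot: [[0.993, -0.12, 0.0], [-0.12, -0.993, 0.0], [0.0, -0.0, -1.0]]
force: [-0.7, -0.5, -2.4]
opening: 0.458
```

{"fn": "move_arm", "kwargs": {"moves": [{"hand":0,"x":0,"y":0,"z":0.02,"wx":0,"wy":0,"wz":0},{"hand":0,"x":0,"y":0,"z":0,"wx":0,"wy":0,"wz":0},{"hand":60,"x":0,"y":0,"z":0,"wx":0,"wy":0,"wz":0},{"hand":60,"x":0,"y":0,"z":0,"wx":0,"wy":0,"wz":0},{"hand":60,"x":0,"y":0,"z":0,"wx":0,"wy":0,"wz":0},{"hand":60,"x":0,"y":0,"z":0,"wx":0,"wy":0,"wz":0},{"hand":60,"x":0,"y":0,"z":-0.3,"wx":0,"wy":0,"wz":0},{"hand":60,"x":0,"y":0,"z":-0.7,"wx":0,"wy":0,"wz":0},{"hand":80,"x":0,"y":0,"z":-0.8,"wx":0,"wy":0,"wz":0},{"hand":80,"x":0,"y":0,"z":-0.8,"wx":0,"wy":0,"wz":0},{"hand":80,"x":0,"y":0,"z":-0.8,"wx":0,"wy":0,"wz":0},{"hand":80,"x":0,"y":0,"z":-0.8,"wx":0,"wy":0,"wz":0},{"hand":80,"x":0,"y":0,"z":-0.8,"wx":0,"wy":0,"wz":0},{"hand":80,"x":0,"y":0,"z":0,"wx":0,"wy":0,"wz":0}]}}

```text
time_s: 57.7
position: [0.5422, 0.432, 0.2236]
tcp_rot: [[0.993, -0.12, 0.007], [-0.12, -0.993, 0.004], [0.007, -0.005, -1.0]]
force: [-0.5, -0.2, 0.1]
opening: 0.918
```

{"fn": "move_arm", "kwargs": {"moves": [{"hand":80,"x":0,"y":0.97,"z":0,"wx":0,"wy":0,"wz":0},{"hand":80,"x":0,"y":0.97,"z":0,"wx":0,"wy":0,"wz":0},{"hand":80,"x":0,"y":0.97,"z":0,"wx":0,"wy":0,"wz":0},{"hand":80,"x":0,"y":0.97,"z":0,"wx":0,"wy":0,"wz":0},{"hand":80,"x":0,"y":0.97,"z":0,"wx":0,"wy":0,"wz":0},{"hand":80,"x":0,"y":0.97,"z":0,"wx":0,"wy":0,"wz":0},{"hand":80,"x":0,"y":0,"z":0,"wx":0,"wy":0,"wz":0},{"hand":80,"x":0,"y":0,"z":0,"wx":0,"wy":0,"wz":0},{"hand":80,"x":0,"y":0,"z":0,"wx":0,"wy":0,"wz":0},{"hand":80,"x":0,"y":0,"z":0,"wx":0,"wy":0,"wz":0}]}}

```text
time_s: 58.7
position: [0.5227, 0.2873, 0.2191]
tcp_rot: [[0.993, -0.119, 0.0], [-0.119, -0.993, 0.0], [0.0, -0.0, -1.0]]
force: [-0.2, -0.2, 0.0]
opening: 0.923
```

Run:
```python
from h import *
plan()
s=bot.read_state();c=vision.capture("wrist");W=cloud(c,wristT(c,s));cv2.imwrite("pics/w24.png",c["image"][:,:,::-1])
for lo,hi in [(.003,.013),(.013,.023),(.125,.14)]: blobs(W,lo,hi,300)
c=vision.capture("scene");cv2.imwrite("pics/s24.png",c["image"][:,:,::-1])
c=vision.capture("top");cv2.imwrite("pics/t24.png",c["image"][:,:,::-1]);W=cloud(c);W[:, 300:]=np.nan;W[:150]=np.nan
for lo,hi in [(.0145,.024),(.12,.145)]: blobs(W,lo,hi,60)
```

```text
t 58.7 p [0.5227 0.2873 0.2191] yaw -6.85 tz [ 0.0001  0.0003 -1.    ] F [-0.2227 -0.2221  0.0197] op 0.9233590245720089 q [ 18.1  28.2  86.5   0.   65.2 114.9]
px [427.  76.] 25798 xy 0.6232 0.1748  181x126 yaw 89.2 z 0.0047
px [578. 110.] 569 xy 0.5790 0.0352  71x14 yaw -2.4 z 0.0083
px [196. 198.] 4176 xy 0.5371 0.4231  110x82 yaw 7.1 z 0.0072
px [477. 304.] 1108 xy 0.3837 0.1212  60x47 yaw -78.1 z 0.0055
px [385. 382.] 493 xy 0.3014 0.2340  102x5 yaw 82.3 z 0.0082
px [301. 391.] 391 xy 0.3026 0.3335  95x5 yaw 83.9 z 0.0098
px [375.   6.] 323 xy 0.6860 0.2169  96x1 yaw 89.3 z 0.0178
px [523.  80.] 999 xy 0.5904 0.1122  160x80 yaw -44.1 z 0.0182
px [421.  75.] 470 xy 0.6259 0.1839  79x5 yaw -2.2 z 0.0150
px [611. 104.] 4494 xy 0.5808 0.0123  70x52 yaw 6.4 z 0.0153
px [183. 204.] 2167 xy 0.5340 0.4238  68x46 yaw -6.7 z 0.0171
px [360. 394.] 1908 xy 0.2973 0.2813  200x24 yaw 86.5 z 0.0167
px [109. 225.] 6966 xy 0.5472 0.4288  84x40 yaw -6.3 z 0.1321
px [259. 180.] 96 xy 0.6237 0.1660  78x20 yaw -6.3 z 0.0170
px [138. 230.] 69 xy 0.5078 0.4424  41x14 yaw 89.5 z 0.0202
px [218. 331.] 1017 xy 0.2867 0.2717  180x42 yaw 84.6 z 0.0198
px [293. 457.] 320 xy 0.0206 0.0876  108x31 yaw 0.2 z 0.0166
```

View pics/w24.png

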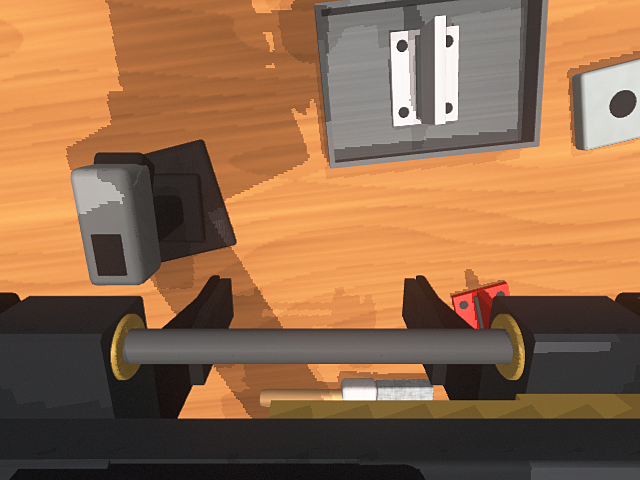

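View pics/s24.png

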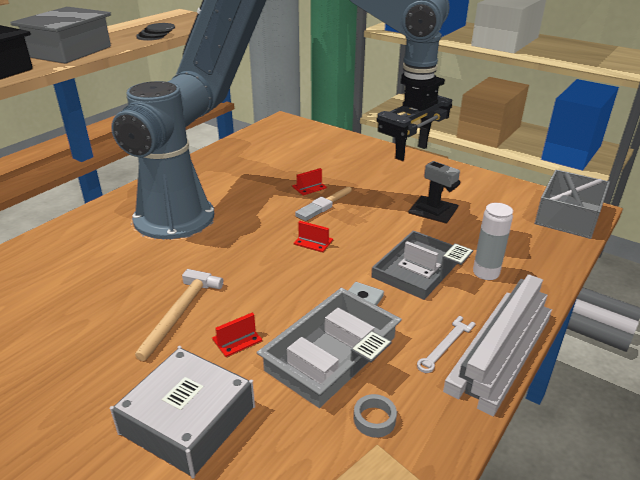

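View pics/t24.png

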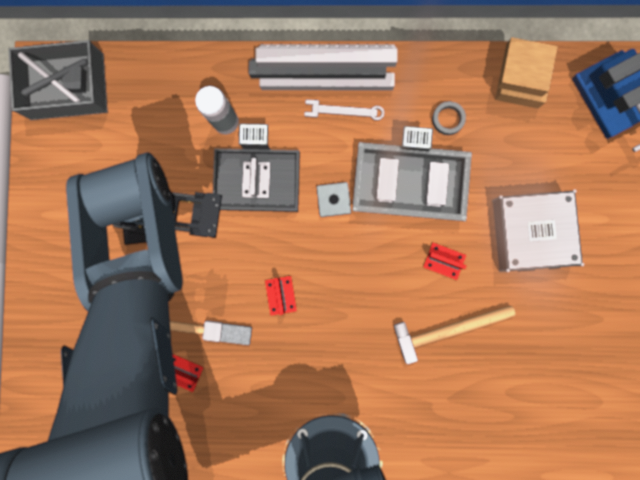

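```bash
python3 -c "
from rig import order
print(order.hand_in())"
```

```text
the job is handed in; nothing more can be done
None
```

The job is done and was handed in at about 59 s of the 192 s allowed; the hand-in gives no verdict.

- **Parts:** Three were present: two tubes and one grey bracket. Both tubes lie flat side by side in the tub. The bracket stands on its foot plate in the tray. One tube had been knocked about 4 cm aside during the run, so I measured it again before picking it up.
- **Labels:** I held the reader on the tub, then the tray, then the housing label, for at least 3.3 s each from about 13.7 cm. The measured aiming misses were about 1.5, 1 and 0.5 mm.
- **Reader:** It stands upright on its pad. Its foot is within about 2 mm of the pad's middle.

The last pictures show the parts in place, the robot touching nothing and the rest of the bench looking undisturbed. No check failed. The scene camera put the pad's middle 2 to 3 mm away from where the top and wrist cameras put it. I used the top and wrist values, which agreed within 1 mm.

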